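# Pop the peg jar open, put the peg away and click the lid shut

### The job

Put the blue peg that lies on the drying mat away in the glass jar. Press down the jar's red tab gently until the catch lets go and let the lid spring fully open by itself, keeping everything clear of it; drop the peg in; then press the lid gently down until it clicks and stays shut. Do not tip or shove the jar, and leave the basin, the brush, the soap and the other pegs where they are.

Things in the scene. Friction and masses are not known exactly. Their poses are not given: they have to be found in the camera images.
- jar: Loose glass jar, about 0.95 kg, 120 mm across, 94 mm at the neck, 125 to 135 mm tall. Origin: centre of its underside; z up; -x towards the red press tab, +x towards the lid's hinge, y along the hinge. A grey screw collar on the neck carries tab and white flip-top lid; how far it is screwed on differs: all its parts stand up to 5 mm above or below the nominal heights given. Press nowhere over 20 N.
- tab_spot (a point): Nominal place to press the red tab, on its flat top (true height within 5 mm: feel for it). Tab: 34 mm wide, from 19 mm inwards to 13 mm outwards of here; from its inner end a 22 mm wide red hook rises 16 mm and catches the lid's lip. The sprung tab gives from 2 N, frees the lid after about 5 mm at 4 to 5 N and is hard on its stop at 7 mm; over 15 N breaks it.
- mouth (a point): Nominal centre of the jar's mouth, at its rim (true height within 5 mm). Clear opening 86 mm across, 105 mm deep or more. With the lid shut, the lid's top is 12 mm above this; the lid is a disc 100 mm across and 9 mm thick, centred here.
- hinge_spot (a point): Nominal middle of the lid's hinge axis, which runs along the jar's y (true height within 5 mm). The lid reaches 102 mm from it; its outer face lies 6 mm off the axis. To shut it, push the outer face over and down about this axis. The last few mm, lip past hook, take 7 to 12 N pressed on the lid 85 mm from the axis; as it clicks the force falls off.
- lid (a joint): Angle of the lid in rad: 0 shut and caught, 1.72 fully open, standing a little past upright over its hinge. Once freed, a damped spring opens it in about 0.6 s, its front edge swinging up and back, and holds it open with about 0.5 N at its edge. Not pushed home, it springs open again; 4 mm below its caught place it meets a hard stop.
- peg_center (a point): Centre of the blue plastic clothes peg lying flat on the dark drying mat: 68 mm long along its x, 20 mm wide across the straight-sided middle (y), 11 mm thick (z), 14 g. The mat is 4 mm thick. Half-way up the peg.
- basin: Orange plastic basin, 272 mm across the rim, 88 mm high, loose. Origin: centre of its underside. Leave alone.
- brush: Scrub brush with a bamboo handle, 225 mm long along its x, 38 mm high, loose. Origin: at the table, near the middle of its length. Leave alone.
- soap: White soap dish, 90 x 125 x 22 mm, with a green bar of soap in it, loose. Origin: centre of its underside. Leave alone.
- peg_a: One of the four other blue pegs in a row along the far edge of the desk, same as the one on the mat. Origin: centre of its underside. Leave alone.
- peg_b: One of the four other blue pegs in a row along the far edge of the desk, same as the one on the mat. Origin: centre of its underside. Leave alone.
- peg_c: One of the four other blue pegs in a row along the far edge of the desk, same as the one on the mat. Origin: centre of its underside. Leave alone.
- peg_d: One of the four other blue pegs in a row along the far edge of the desk, same as the one on the mat. Origin: centre of its underside. Leave alone.

How it is judged:
By the outcome, as a careful person would: the job done as asked, in the order asked, and still so for the second after the job is handed in, with the robot touching nothing.
It also fails if it takes over 70 s, if anything falls off the work surface, if the arm or the gripper's body presses on something with over 40 N, if the wrist force passes 120 N, or if a joint passes its speed limit or range.

### The arm

A 6-joint arm with a two-finger parallel gripper is mounted at the origin on the work surface. World frame = base frame: x ahead of the robot, y to its left, z up, the work surface at z = 0. Lengths are in m, angles in rad, forces in N, time in s.
With the tool pointing down it reaches from about 0.35 to 0.85 m from the base axis. Payload 8.1 kg.
Tool frame: the origin (TCP) lies on the centre line of the jaws, within the pads' length; the fingertips stand 14 mm ahead of it and the grasp point (between the pads) lies 5 mm behind it; z points along the fingers, y is the direction in which the jaws open and shut (so a half turn about z gives the same grasp; the last joint's range is limited). The gripper opens to 93 mm and grips with 3 to 60 N. Pads are 15 mm wide; open, the fingers measure 128 mm over their backs; the gripper's body (75 mm by 188 mm) begins 65 mm behind the grasp point.
Start: joints at [1.221, 0.13, 1.488, -0, 1.523, -0.085], TCP at [0.157, 0.579, 0.233] pointing down, gripper open.
Joint ranges: [-2.96, 2.96], [-0.89, 2.26], [0.02, 2.5], [-1.34, 4.48], [0, 2.73], [-2.66, 2.66]. Speed limits (rad/s): [2.39, 2.39, 2.79, 3.14, 3.14, 3.14].

### API

Orientations are given as a rotation vector (axis times angle).
In Python, from plant import robot gives the robot as it stands.
- The arm moves only by the tool jog_arm, never from a script. Its argument "steps" is a list of rows, each a list of 7 numbers: the closure, from 0 (fully open) to 1 (shut), then the shift along the tool's x, y, z in m, then the turn, a rotation vector about the tool's x, y, z in rad. In form: [[jaw, tx, ty, tz, rx, ry, rz], ...]. A call has 1 to 5 rows; each row is the pose to reach, as a shift and turn from the pose measured when the call began, along the tool's axes at that moment; what a row does not reach only later rows make up. A row lasts 1/8 s, in which the tool goes at most 62.5 mm and 10.7 degrees, less where a joint would pass 70% of its speed; a pose out of reach is approached as far as the arm can. A call with a gripper value outside its range is refused whole. The fingers move at their own pace and stop on an object; "force" is the grip in N (left out, the last holds). Time passes only in rows, so rows that repeat a pose let the fingers close. It gives the time, the measured TCP pose, the force and the opening at its end, in the units of the state.
- robot.read_state(): the state, without advancing time (a new reading comes with each control period).
- robot.read_camera(name): name is "scene" or "top" or "wrist"; returns a dict with "image" (384x512x3 uint8, red, green, blue), "mtx" (3x3 intrinsics, pixels), "extrinsics" (4x4, takes a point from camera to world coordinates); the wrist camera has in their place "tool_from_camera" (4x4, takes a point from camera to tool coordinates, whose origin is the TCP and whose axes are the flange's). Camera axes: x right, y down, z forward; pixel columns grow to the right and rows downward; lengths in m; the calibration is good to about 2 mm. A picture is of the moment at which its call begins: read the wrist's pose just before it. There is no depth.
- robot.close_job(): hands the job in, once; it reports no verdict.
The state is a dict: "t": time; "q": joint angles; "dq": joint speeds; "joint_torque": joint torques, N m; "tool_pos": TCP position; "orientation": TCP orientation; "force": force on the tool from outside, world axes, zero at the start; "wrist_torque": the same for the moment, N m; "opening": finger opening in m.
Only numpy, scipy, OpenCV 4.12 (cv2) and the standard library are available. Lean on these libraries where they do the work, as an engineer would, in place of code of your own. Each camera call takes 0.05 s, during which the arm holds its last target.

## Working session

There is one attempt and no reset: what is moved stays moved. The work goes in short steps, Python scripts to look and compute and a tool call to move; the robot and the scene stay as the last step left them, time stands still between calls to the robot, and variables do not carry over. Pictures are saved under pics/ and viewed, and the job is handed in when it is done.

Besides the shell and the picture viewer there is one more tool, called after "Emit:" by a JSON object that holds its "method" and its "body", one argument or row to a line. jog_arm: Moves the arm, as the interface text tells. Its arguments: {"type":"object","properties":{"steps":{"type":"array"},"force":{"type":"number"}},"required":["steps"]}

```bash
mkdir -p pics; ls; python3 - <<'E'
from plant import robot
import cv2,numpy as np
s=robot.read_state()
for k,v in s.items(): print(k,np.round(v,4))
for n in ["scene","top","wrist"]:
    c=robot.read_camera(n); cv2.imwrite(f"pics/{n}0.png",c["image"][:,:,::-1])
    print(n,np.round(c["mtx"],2).tolist()); print(np.round(c.get("extrinsics",c.get("tool_from_camera")),4).tolist())
E
```

```text
pics
t 0.0
q [ 1.2206  0.1311  1.4893  0.      1.523  -0.0854]
dq [ 0.0007 -0.0007  0.001   0.0001  0.0021 -0.    ]
joint_torque [-3.10000e-03 -5.59864e+01 -4.91740e+01  7.64000e-02  3.58000e-02
 -1.00000e-04]
tool_pos [0.1568 0.5786 0.2316]
orientation [-4.1460e-01 -3.1137e+00  2.8000e-03]
force [-0.5328 -0.1619  0.6037]
wrist_torque [-0.0014 -0.0202  0.0268]
opening 0.0933
scene [[389.51, 0.0, 258.47], [0.0, 389.51, 192.67], [0.0, 0.0, 1.0]]
[[0.8654, 0.3549, -0.3537, 0.9954], [0.501, -0.6254, 0.5982, -0.6591], [-0.009, -0.6949, -0.7191, 0.8893], [0.0, 0.0, 0.0, 1.0]]
top [[370.82, 0.0, 253.85], [0.0, 370.82, 189.85], [0.0, 0.0, 1.0]]
[[-0.0021, -0.9935, 0.114, 0.4833], [-1.0, 0.0023, 0.002, 0.0002], [-0.0022, -0.114, -0.9935, 1.2483], [0.0, 0.0, 0.0, 1.0]]
wrist [[304.06, 0.0, 250.02], [0.0, 304.06, 187.41], [0.0, 0.0, 1.0]]
[[-0.0, -0.9662, -0.2579, 0.0722], [1.0, -0.0001, 0.0003, -0.0005], [-0.0003, -0.2579, 0.9662, -0.1515], [0.0, 0.0, 0.0, 1.0]]
```

View pics/scene0.png

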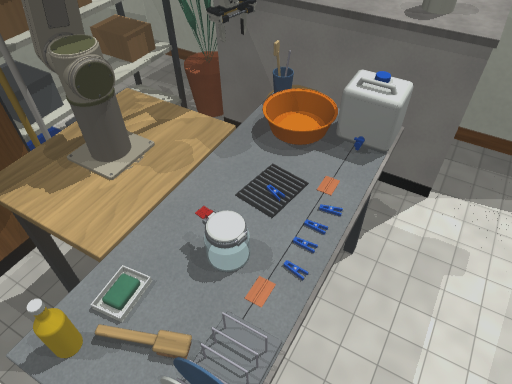

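View pics/top0.png

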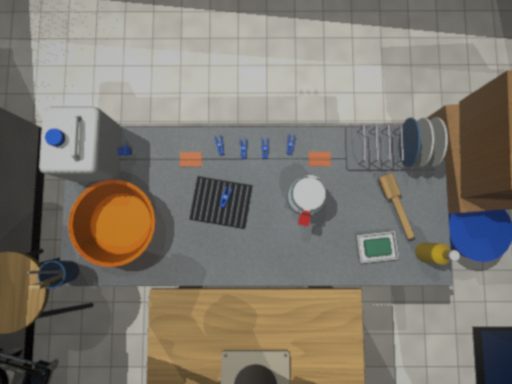

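View pics/wrist0.png

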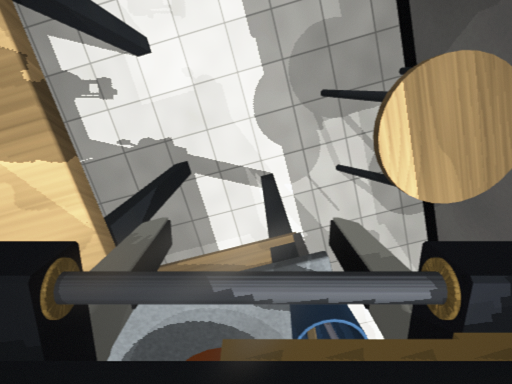

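```bash
python3 - <<'E'
import cv2,numpy as np
a=cv2.imread("pics/scene0.png")[140:300,170:350]; b=cv2.imread("pics/top0.png")[120:260,180:340]
a=cv2.resize(a,None,fx=4.2,fy=3.7*0+4.2*0+3.7,interpolation=cv2.INTER_CUBIC) if 0 else cv2.resize(a,None,fx=3.7,fy=3.7,interpolation=cv2.INTER_CUBIC)
b=cv2.resize(b,None,fx=4,fy=4,interpolation=cv2.INTER_CUBIC)
cv2.imwrite("pics/sc1.png",a);cv2.imwrite("pics/tc1.png",b)
E
```

```text
(no output)
```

View pics/sc1.png

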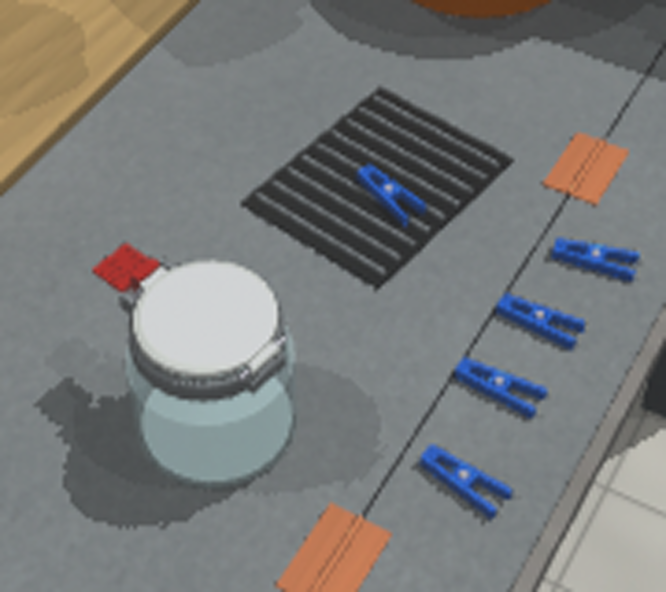

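View pics/tc1.png

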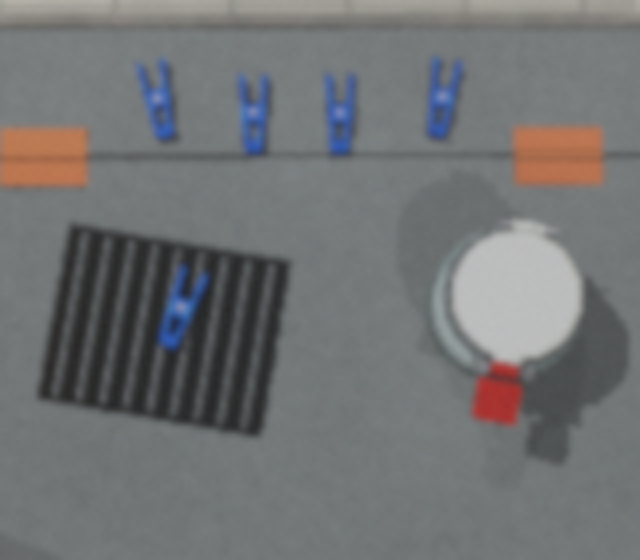

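```bash
cat > h.py <<'E'
import cv2,numpy as np
from scipy.spatial.transform import Rotation as R
def ray(c,uv,E=None):
    E=c["extrinsics"] if E is None else E
    d=np.array(E)[:3,:3]@np.linalg.solve(c["mtx"],[uv[0],uv[1],1.]); return np.array(E)[:3,3],d
def plane(c,uv,z,E=None):
    o,d=ray(c,uv,E); return o+d*(z-o[2])/d[2]
def tri(r1,r2):
    (o1,d1),(o2,d2)=r1,r2
    A=np.stack([d1,-d2],1); s=np.linalg.lstsq(A,o2-o1,rcond=None)[0]
    p,q=o1+d1*s[0],o2+d2*s[1]; return (p+q)/2,np.linalg.norm(p-q)
def blobs(m,amin=10):
    n,l,st,ce=cv2.connectedComponentsWithStats(m.astype(np.uint8))
    return [(st[i],ce[i],l==i) for i in range(1,n) if st[i][4]>=amin]
E
python3 - <<'E'
from h import *
from plant import robot
for n in ["top","scene"]:
    c=robot.read_camera(n); im=c["image"].astype(int); hsv=cv2.cvtColor(c["image"],cv2.COLOR_RGB2HSV)
    r,g,b=im[...,0],im[...,1],im[...,2]
    blue=(b>r*1.8)&(b>g*1.4)&(b>70); red=(r>2.5*g)&(r>2.5*b)&(r>70)
    print(n)
    for st,ce,m in blobs(blue): 
        P=plane(c,ce,0.0095); pts=np.argwhere(m)[:,::-1]
        W=np.array([plane(c,p,0.0095)[:2] for p in pts]); W0=W-W.mean(0); w,v=np.linalg.eigh(W0.T@W0)
        print("blue",st,np.round(P,4),"axis",np.round(v[:,1],3),"ext",np.round(np.ptp(W0@v,axis=0),4),(c["extrinsics"][:3,3]-P).round(2) if 0 else "")
    for st,ce,m in blobs(red): print("red",st,ce.round(2))
    # red corners
    cn=cv2.findContours(red.astype(np.uint8),0,1)[0]
    k=max(cn,key=cv2.contourArea); print("rect",cv2.minAreaRect(k))
    # lid white
    mx=im.max(2);mn=im.min(2)
    wh=(mn>165)&(mx-mn<25)
    for st,ce,m in blobs(wh,200):
        if 150<ce[0]<340 and 140<ce[1]<300:
            k=max(cv2.findContours(m.astype(np.uint8),0,1)[0],key=len); print("white",st,ce.round(2),cv2.fitEllipse(cv2.convexHull(k)))
E
```

```text
top
blue [ 45 129  18  17 237] [0.8094 0.6864 0.0095] axis [0.612 0.791] ext [0.0563 0.0638] 
blue [215 136   8  19  65] [0.7764 0.1191 0.0095] axis [-0.988 -0.154] ext [0.0216 0.0625] 
blue [287 136   8  18  70] [ 0.778  -0.1206  0.0095] axis [-0.988  0.156] ext [0.0218 0.0617] 
blue [240 140   7  19  72] [0.7646 0.0387 0.0095] axis [-1.    -0.005] ext [0.0206 0.0626] 
blue [262 140   6  19  69] [ 0.7632 -0.0342  0.0095] axis [-1.    -0.005] ext [0.0174 0.0626] 
blue [118 145  13  10  94] [0.7616 0.4444 0.0095] axis [-0.061  0.998] ext [0.0319 0.0411] 
blue [219 186  14  22 128] [0.6013 0.1003 0.0095] axis [-0.926  0.376] ext [0.0265 0.0705] 
blue [ 449  210   63   52 2679] [ 0.4766 -0.7486  0.0095] axis [-0.086  0.996] ext [0.166  0.2096] 
red [299 215  11  10  90] [303.93 219.53]
rect ((304.0675964355469, 219.59458923339844), (9.535140991210938, 9.370742797851562), 9.462322235107422)
white [294 176  31  34 786] [308.84 193.  ] ((308.9084167480469, 192.6382293701172), (30.521987915039062, 33.20432662963867), 6.216117858886719)
scene
blue [375  71  16  12 140] [0.6807 0.9599 0.0095]
[... 468 characters left out ...]
] axis [-0.93   0.366] ext [0.0288 0.0741] 
blue [319 204  24  12 147] [0.786  0.12   0.0095] axis [-0.98  -0.198] ext [0.0316 0.0675] 
blue [304 219  24  15 159] [0.7732 0.0387 0.0095] axis [-1.     0.004] ext [0.0308 0.0686] 
blue [293 236  25  17 166] [ 0.7731 -0.0347  0.0095] axis [-1.     0.018] ext [0.0301 0.0685] 
blue [284 260  24  20 173] [ 0.7859 -0.1217  0.0095] axis [-0.985  0.174] ext [0.0273 0.0695] 
red [196 206  17  12 110] [203.5  211.83]
rect ((203.75003051757812, 211.75003051757812), (10.606600761413574, 12.727920532226562), 45.0)
white [206 210  41  31 968] [225.42 225.44] ((225.6145477294922, 225.42747497558594), (31.193628311157227, 41.49872970581055), 99.0232925415039)
```

```bash
python3 - <<'E'
from h import *
from plant import robot
t=robot.read_camera("top");s=robot.read_camera("scene")
print("lid",tri(ray(t,(309,193.75)),ray(s,(225.9,225.9))))
print("tab~",tri(ray(t,(304.75,220)),ray(s,(204,212))))
for z in (.12,.13,.14): print(z,plane(t,(309,193.75),z),plane(s,(225.9,225.9),z))
for z in (.09,.1,.11,.12): print(z,plane(t,(304.75,220),z),plane(s,(204.2,212.2),z))
print(t["mtx"][0,0]*.05/(1.25-.13))
E
```

```text
lid (array([ 0.60237329, -0.16424143,  0.12159641]), np.float64(0.005570843544933328))
tab~ (array([ 0.52296663, -0.15020865,  0.11625398]), np.float64(0.006521892270371611))
0.12 [ 0.60033603 -0.16618161  0.12      ] [ 0.60377707 -0.16152168  0.12      ]
0.13 [ 0.59929834 -0.16470697  0.13      ] [ 0.60886763 -0.16798939  0.13      ]
0.14 [ 0.59826065 -0.16323233  0.14      ] [ 0.61395819 -0.1744571   0.14      ]
0.09 [ 0.52129983 -0.15581238  0.09      ] [ 0.51056297 -0.13126782  0.09      ]
0.1 [ 0.52097137 -0.15446546  0.1       ] [ 0.51662864 -0.13787128  0.1       ]
0.11 [ 0.52064291 -0.15311853  0.11      ] [ 0.5226943  -0.14447474  0.11      ]
0.12 [ 0.52031444 -0.1517716   0.12      ] [ 0.52875996 -0.1510782   0.12      ]
16.55427896874914
```

```bash
cat >> h.py <<'E'
def tool_R(az,tilt=0.):
    """tool x azimuth (rad), z down; tilt>0: body leans toward tool +x side (fingers point away)"""
    x=np.array([np.cos(az),np.sin(az),0]);z=np.array([0,0,-1.]);y=np.cross(z,x)
    M=np.stack([x,y,z],1)
    return M@R.from_rotvec([0,-tilt,0]).as_matrix()
def delta(s,p,M):
    R0=R.from_rotvec(s["orientation"]).as_matrix()
    return np.round(R0.T@(np.array(p)-s["tool_pos"]),4).tolist(), np.round(R.from_matrix(R0.T@M).as_rotvec(),4).tolist()
def go(p,az,tilt=0.):
    from plant import robot
    s=robot.read_state(); M=tool_R(az,tilt); print("t",round(s["t"],2),"row",delta(s,p,M),"F",np.round(s["force"],2),"zaxis",M[:,2].round(3))
E
python3 - <<'E'
from h import *
go([.665,-.178,.28],np.radians(171))
E
```

```text
t 0.35 row ([-0.6884, -0.5976, -0.0474], [-0.0005, -0.0, -0.1077]) F [ 0.18 -0.14  0.34] zaxis [ 0.  0. -1.]
```

Emit:
{"method": "jog_arm", "body": {
  "steps": [
    [1, -0.69, -0.6, -0.05, 0, 0, -0.11],
    [1, -0.69, -0.6, -0.05, 0, 0, -0.11],
    [1, -0.69, -0.6, -0.05, 0, 0, -0.11],
    [1, -0.69, -0.6, -0.05, 0, 0, -0.11],
    [1, -0.69, -0.6, -0.05, 0, 0, -0.11]
  ],
  "force": 10
}}

```text
t: 0.98
tool_pos: [0.3314, 0.3182, 0.25]
orientation: [0.242, 3.132, 0.0]
force: [1.5, -0.4, -0.1]
opening: 0.0477
```

```bash
python3 - <<'E'
from h import *
go([.665,-.178,.28],np.radians(171))
E
```

```text
t 0.97 row ([-0.4059, -0.439, -0.0298], [0.0002, 0.0006, 0.0027]) F [ 1.51 -0.39 -0.08] zaxis [ 0.  0. -1.]
```

Emit:
{"method": "jog_arm", "body": {
  "steps": [
    [1, -0.406, -0.439, -0.03, 0, 0, 0.003],
    [1, -0.406, -0.439, -0.03, 0, 0, 0.003],
    [1, -0.406, -0.439, -0.03, 0, 0, 0.003],
    [1, -0.406, -0.439, -0.03, 0, 0, 0.003],
    [1, -0.406, -0.439, -0.03, 0, 0, 0.003]
  ]
}}

```text
t: 1.6
tool_pos: [0.5056, 0.0588, 0.266]
orientation: [0.247, 3.13, 0.001]
force: [1.0, 1.4, 0.8]
opening: 0.0011
```

```bash
python3 - <<'E'
from h import *
go([.665,-.178,.28],np.radians(171))
E
```

```text
t 1.6 row ([-0.1946, -0.2088, -0.0138], [0.0005, 0.0015, -0.0006]) F [0.96 1.4  0.81] zaxis [ 0.  0. -1.]
```

Emit:
{"method": "jog_arm", "body": {
  "steps": [
    [1, -0.195, -0.209, -0.014, 0, 0, 0],
    [1, -0.195, -0.209, -0.014, 0, 0, 0],
    [1, -0.195, -0.209, -0.014, 0, 0, 0],
    [1, -0.195, -0.209, -0.014, 0, 0, 0],
    [1, -0.195, -0.209, -0.014, 0, 0, 0]
  ]
}}

```text
t: 2.22
tool_pos: [0.6662, -0.181, 0.2797]
orientation: [0.25, 3.13, 0.0]
force: [0.6, 0.4, 1.3]
opening: 0.0006
```

Emit:
{"method": "jog_arm", "body": {
  "steps": [
    [1, 0, 0, 0, 0, 0, 0],
    [1, 0, 0, 0, 0, 0, 0]
  ]
}}

```text
t: 2.48
tool_pos: [0.6659, -0.1807, 0.2791]
orientation: [0.25, 3.131, 0.001]
force: [-0.7, -0.7, 0.4]
opening: 0.0006
```

```bash
cat >> h.py <<'E'
def wrist(name):
    from plant import robot
    s=robot.read_state(); c=robot.read_camera("wrist"); cv2.imwrite("pics/"+name,c["image"][:,:,::-1])
    T=np.eye(4);T[:3,:3]=R.from_rotvec(s["orientation"]).as_matrix();T[:3,3]=s["tool_pos"]
    c["extrinsics"]=T@c["tool_from_camera"]; np.savez("pics/"+name+".npz",**c)
    print("t",s["t"],"pos",s["tool_pos"].round(4) if hasattr(s["tool_pos"],"round") else s["tool_pos"]); return c
E
python3 - <<'E'
from h import *
wrist("w1.png")
E
```

```text
t 2.475 pos [ 0.6659 -0.1807  0.2791]
```

View pics/w1.png

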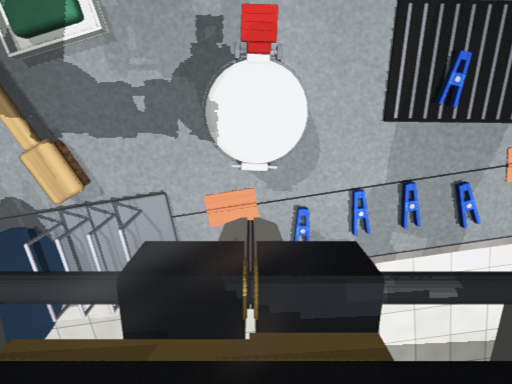

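```bash
python3 - <<'E'
from h import *
c=np.load("pics/w1.png.npz"); im=c["image"].astype(int); r,g,b=im[...,0],im[...,1],im[...,2]
E=c["extrinsics"]; print("cam",E[:3,3].round(4))
wh=(im.min(2)>170)&(im.max(2)-im.min(2)<30)
for st,ce,m in blobs(wh,1000):
    if 200<ce[0]<310 and ce[1]<180:
        m=cv2.morphologyEx(m.astype(np.uint8),cv2.MORPH_OPEN,np.ones((31,31)) if 0 else cv2.getStructuringElement(2,(41,41)))
        k=max(cv2.findContours(m,0,1)[0],key=len); e=cv2.fitEllipse(k); print("lid",st,e)
        for z in (.12,.125,.13,.135,.14):
            P=np.array([plane(c,p[0],z)[:2] for p in k]); 
            A=np.c_[2*P,np.ones(len(P))]; x=np.linalg.lstsq(A,(P**2).sum(1),rcond=None)[0]
            print(z,x[:2].round(4),"diam",2*np.sqrt(x[2]+x[0]**2+x[1]**2)+2*.5*.3/304)
red=(r>2.2*g)&(r>2.2*b)&(r>60)
for st,ce,m in blobs(red,100):
    k=max(cv2.findContours(m.astype(np.uint8),0,1)[0],key=len); print("red",st,ce)
    rows=np.argwhere(m)
    for v in range(st[1],st[1]+st[3],3):
        u=np.where(m[v])[0]; print(v,u.min(),u.max(),im[v,260].tolist())
blue=(b>r*1.8)&(b>g*1.4)&(b>70)
for st,ce,m in blobs(blue,100):
    if ce[0]>430 and ce[1]<120:
        W=np.array([plane(c,p,.0095)[:2] for p in np.argwhere(m)[:,::-1]]);mu=W.mean(0);w,v=np.linalg.eigh((W-mu).T@(W-mu)); q=(W-mu)@v
        print("peg",st,mu,v[:,1],q.min(0),q.max(0),"mid",mu+v@((q.min(0)+q.max(0))/2))
E
python3 -c "
import cv2
a=cv2.imread('pics/w1.png')[0:180,190:330];cv2.imwrite('pics/w1c.png',cv2.resize(a,None,fx=3.3,fy=3.3,interpolation=2))
a=cv2.imread('pics/w1.png')[0:140,380:512];cv2.imwrite('pics/w1p.png',cv2.resize(a,None,fx=4,fy=4,interpolation=2))"
```

```text
cam [ 0.5944 -0.1697  0.4306]
lid [ 208   54  100  117 8525] ((258.74163818359375, 110.6153335571289), (94.70093536376953, 106.84315490722656), 178.896240234375)
0.12 [ 0.6023 -0.162 ] diam 0.09891774653443869
0.125 [ 0.6021 -0.1621] diam 0.0973412851112639
0.13 [ 0.602  -0.1622] diam 0.09576482368808126
0.135 [ 0.6019 -0.1623] diam 0.09418836226490757
0.14 [ 0.6017 -0.1625] diam 0.09261190084173518
red [ 241    4   37   50 1596] [258.74498747  26.64348371]
4 242 264 [183, 69, 69]
7 242 277 [219, 50, 48]
10 242 277 [219, 51, 47]
13 242 277 [190, 39, 38]
16 242 276 [220, 51, 47]
19 242 276 [220, 51, 46]
22 242 276 [195, 45, 42]
25 242 276 [205, 47, 44]
28 241 276 [209, 50, 45]
31 241 276 [205, 47, 45]
34 241 276 [205, 47, 43]
37 241 275 [207, 47, 44]
40 241 275 [202, 46, 43]
43 247 270 [192, 43, 39]
46 247 270 [207, 48, 44]
49 247 270 [205, 46, 42]
52 248 269 [164, 29, 27]
peg [438  50  34  57 659] [0.60122761 0.1036954 ] [-0.93675166  0.34999476] [-0.01317372 -0.03683354] [0.01272915 0.03286198] mid [0.60316559 0.10320861]
```

View pics/w1c.png

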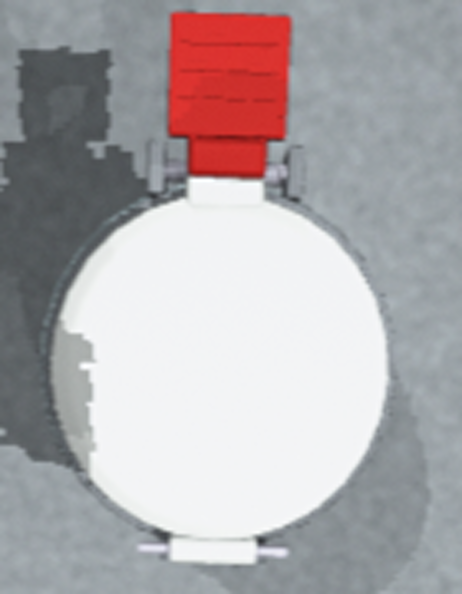

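View pics/w1p.png

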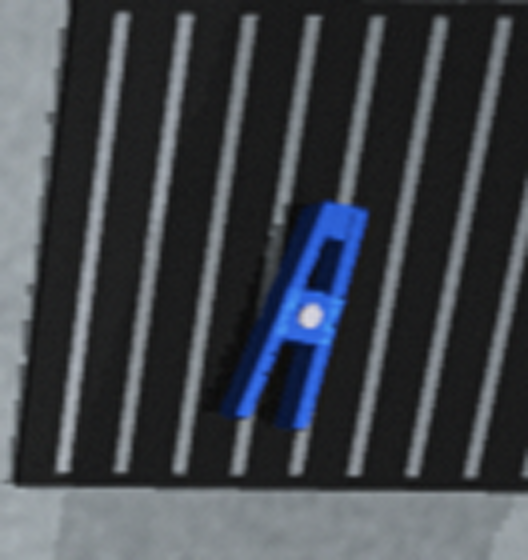

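```bash
python3 - <<'E'
from h import *
c=np.load("pics/w1.png.npz")
L=plane(c,(256.7,112),.123); H=plane(c,(254.5,166.7),.118)
print("lid",L,"hinge",H, "front edge",plane(c,(257.5,60.6),.123),"back",plane(c,(256,163.6),.123))
for z in (.098,.103,.108):
    o,i=plane(c,(259.8,3.8),z),plane(c,(258.6,41.5),z); a,b=plane(c,(242,22),z),plane(c,(277,22),z)
    print(z,"outer",o,"inner",i,np.linalg.norm(o-i),"w",np.linalg.norm(a-b),"ctr",(a+b)/2)
    h=plane(c,(258.7,53),z+.016);print("hook top in",h, "dist lid ctr->outer,inner",np.linalg.norm((o-L)[:2]),np.linalg.norm((i-L)[:2]))
    d=L-(o+i)/2;print("yaw",np.degrees(np.arctan2(d[1],d[0])))
d=H-L;print("yaw h",np.degrees(np.arctan2(d[1],d[0])),np.linalg.norm(d[:2]))
# side edges of tab direction
a,b=plane(c,(242.5,7),.103),plane(c,(241,40),.103);print(np.degrees(np.arctan2(*(b-a)[:2][::-1])))
a,b=plane(c,(277.8,7),.103),plane(c,(276,40),.103);print(np.degrees(np.arctan2(*(b-a)[:2][::-1])))
E
```

```text
lid [ 0.60100093 -0.16376767  0.123     ] hinge [ 0.65558621 -0.17445274  0.118     ] front edge [ 0.55466486 -0.1558137   0.123     ] back [ 0.65165931 -0.1723563   0.123     ]
0.098 outer [ 0.50082182 -0.1445949   0.098     ] inner [ 0.53396724 -0.15086787  0.098     ] 0.0337337926628671 w 0.03460124553179719 ctr [ 0.5166276  -0.14730424  0.098     ]
hook top in [ 0.54694283 -0.15322302  0.114     ] dist lid ctr->outer,inner 0.1019972980648701 0.06826361178136545
yaw -10.857853940033824
0.103 outer [ 0.50222876 -0.14497258  0.103     ] inner [ 0.53487591 -0.15115125  0.103     ] 0.03322667552341564 w 0.0340810880496279 ctr [ 0.51779694 -0.14764119  0.103     ]
hook top in [ 0.54769251 -0.15348352  0.119     ] dist lid ctr->outer,inner 0.10054449740848904 0.06731784647649969
yaw -10.785144698604768
0.108 outer [ 0.50363571 -0.14535026  0.108     ] inner [ 0.53578458 -0.15143462  0.108     ] 0.032719558383964294 w 0.03356093056745863 ctr [ 0.51896627 -0.14797814  0.108     ]
hook top in [ 0.54844218 -0.15374402  0.124     ] dist lid ctr->outer,inner 0.09909181281841857 0.06637225465275116
yaw -10.710327607164174
yaw h -11.075596897410481 0.05562124865153453
-12.42401770355661
-11.292296644606703
```

```bash
python3 - <<'E'
from h import *
go([.5153,-.1475,.145],np.radians(169.1))
E
```

```text
t 2.52 row ([0.154, 0.0083, 0.1345], [0.0007, 0.0009, 0.0315]) F [-0.58  0.22  0.21] zaxis [ 0.  0. -1.]
```

Emit:
{"method": "jog_arm", "body": {
  "steps": [
    [1, 0.06, 0.004, 0, 0, 0, 0.0315],
    [1, 0.12, 0.008, 0.02, 0, 0, 0.0315],
    [1, 0.154, 0.0083, 0.06, 0, 0, 0.0315],
    [1, 0.154, 0.0083, 0.1, 0, 0, 0.0315],
    [1, 0.154, 0.0083, 0.13, 0, 0, 0.0315]
  ]
}}

```text
t: 3.15
tool_pos: [0.5139, -0.1457, 0.1485]
orientation: [0.296, 3.126, 0.001]
force: [0.3, 0.5, -0.2]
opening: 0.0004
```

```bash
python3 - <<'E'
from h import *
go([.5153,-.1475,.13],np.radians(169.1)); wrist("w2.png")
from plant import robot
c=robot.read_camera("scene");cv2.imwrite("pics/s2.png",cv2.resize(c["image"][140:300,130:310,::-1],None,fx=3.7,fy=3.7,interpolation=2))
E
```

```text
t 3.15 row ([-0.0016, -0.0015, 0.0185], [0.001, 0.0011, 0.0017]) F [ 0.28  0.52 -0.21] zaxis [ 0.  0. -1.]
t 3.15 pos [ 0.5139 -0.1457  0.1485]
```

View pics/w2.png

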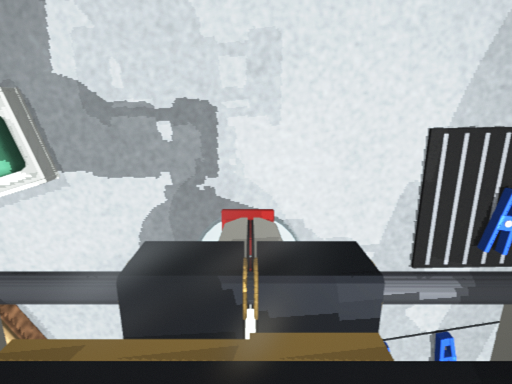

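View pics/s2.png

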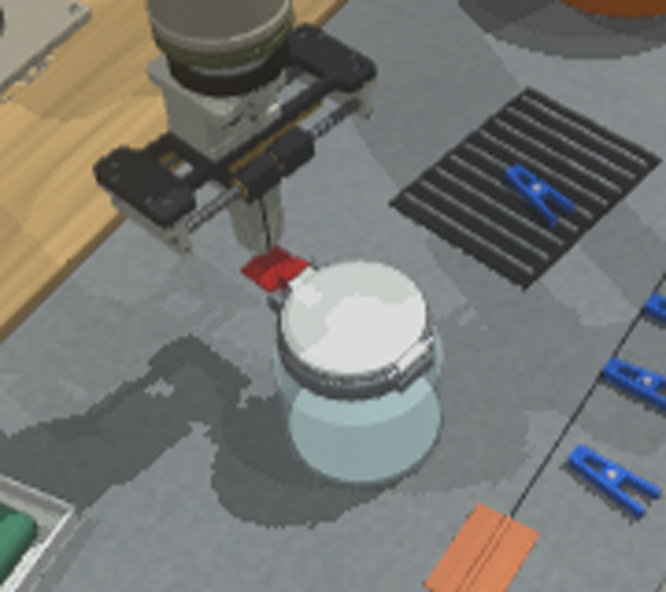

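Emit:
{"method": "jog_arm", "body": {
  "steps": [
    [1, -0.0015, -0.0015, 0.01, 0, 0, 0],
    [1, -0.0015, -0.0015, 0.02, 0, 0, 0],
    [1, -0.0015, -0.0015, 0.02, 0, 0, 0]
  ]
}}

```text
t: 3.62
tool_pos: [0.5143, -0.1469, 0.1268]
orientation: [-0.295, -3.125, -0.004]
force: [-0.4, 1.7, 4.8]
opening: 0.0002
```

Emit:
{"method": "jog_arm", "body": {
  "steps": [
    [1, 0, 0, 0.002, 0, 0, 0],
    [1, 0, 0, 0.002, 0, 0, 0]
  ]
}}

```text
t: 3.88
tool_pos: [0.5144, -0.1469, 0.1257]
orientation: [-0.295, -3.125, -0.004]
force: [-2.6, 1.8, 6.1]
opening: 0.0006
```

Emit:
{"method": "jog_arm", "body": {
  "steps": [
    [1, 0, 0, 0.002, 0, 0, 0],
    [1, 0, 0, 0.002, 0, 0, 0]
  ]
}}

```text
t: 4.12
tool_pos: [0.5146, -0.1469, 0.1248]
orientation: [-0.296, -3.125, -0.004]
force: [-3.7, 2.3, 5.0]
opening: 0.0005
```

Emit:
{"method": "jog_arm", "body": {
  "steps": [
    [1, 0, 0, 0.002, 0, 0, 0],
    [1, 0, 0, 0.002, 0, 0, 0]
  ]
}}

```text
t: 4.38
tool_pos: [0.5147, -0.1469, 0.124]
orientation: [-0.296, -3.125, -0.004]
force: [-4.2, 1.5, 7.2]
opening: 0.0003
```

```bash
python3 - <<'E'
from h import *
from plant import robot
c=robot.read_camera("scene");cv2.imwrite("pics/s3.png",cv2.resize(c["image"][140:300,130:310,::-1],None,fx=3.7,fy=3.7,interpolation=2))
s=robot.read_state();print(s["force"],s["wrist_torque"],s["tool_pos"])
E
```

```text
[-3.89961621  1.16199758  7.56723114] [0.39240422 0.70603637 0.02467271] [ 0.51466659 -0.14694579  0.12403992]
```

View pics/s3.png

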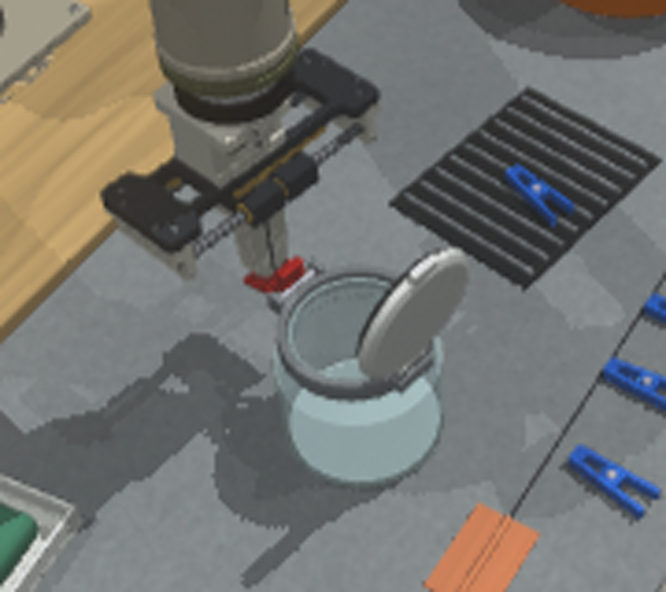

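Emit:
{"method": "jog_arm", "body": {
  "steps": [
    [1, 0.002, 0, -0.04, 0, 0, 0],
    [1, 0.002, 0, -0.08, 0, 0, 0],
    [1, 0.002, 0, -0.12, 0, 0, 0]
  ]
}}

```text
t: 4.8
tool_pos: [0.5129, -0.147, 0.2458]
orientation: [-0.296, -3.125, -0.004]
force: [0.9, -0.6, -0.1]
opening: 0.0002
```

```bash
python3 - <<'E'
from h import *
go([.67,.078,.23],np.radians(159.5))
E
```

```text
t 4.8 row ([-0.1121, 0.2504, 0.016], [0.0018, -0.0026, 0.1691]) F [ 0.88 -0.64 -0.08] zaxis [ 0.  0. -1.]
```

Emit:
{"method": "jog_arm", "body": {
  "steps": [
    [0.5, 0, 0.06, 0, 0, 0, 0.04],
    [0.5, -0.03, 0.11, 0.016, 0, 0, 0.08],
    [0.5, -0.112, 0.25, 0.016, 0, 0, 0.169],
    [0.5, -0.112, 0.25, 0.016, 0, 0, 0.169],
    [0.5, -0.112, 0.25, 0.016, 0, 0, 0.169]
  ]
}}

```text
t: 5.42
tool_pos: [0.6711, 0.0802, 0.2299]
orientation: [-0.556, -3.09, -0.004]
force: [-0.5, -0.6, 2.1]
opening: 0.0446
```

Emit:
{"method": "jog_arm", "body": {
  "steps": [
    [0.5, 0, 0, 0, 0, 0, 0]
  ]
}}

```text
t: 5.55
tool_pos: [0.672, 0.0824, 0.2293]
orientation: [-0.552, -3.09, -0.004]
force: [0.3, 0.5, 0.1]
opening: 0.0465
```

```bash
python3 - <<'E'
from h import *
go([.67,.078,.23],np.radians(159.5)); wrist("w3.png")
from plant import robot
c=robot.read_camera("scene");cv2.imwrite("pics/s4.png",cv2.resize(c["image"][140:300,170:350,::-1],None,fx=3.7,fy=3.7,interpolation=2))
E
```

```text
t 5.55 row ([0.0003, -0.0048, -0.0007], [0.0018, -0.0034, 0.0043]) F [0.3  0.54 0.1 ] zaxis [ 0.  0. -1.]
t 5.55 pos [0.672  0.0824 0.2293]
```

View pics/w3.png

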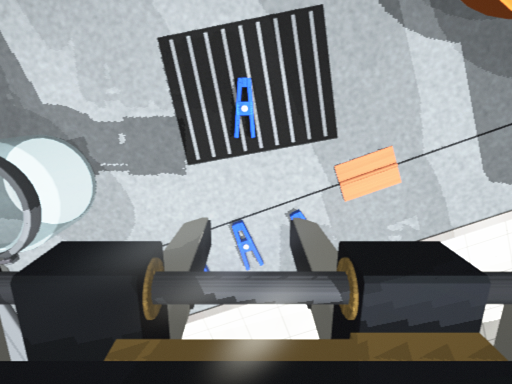

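View pics/s4.png

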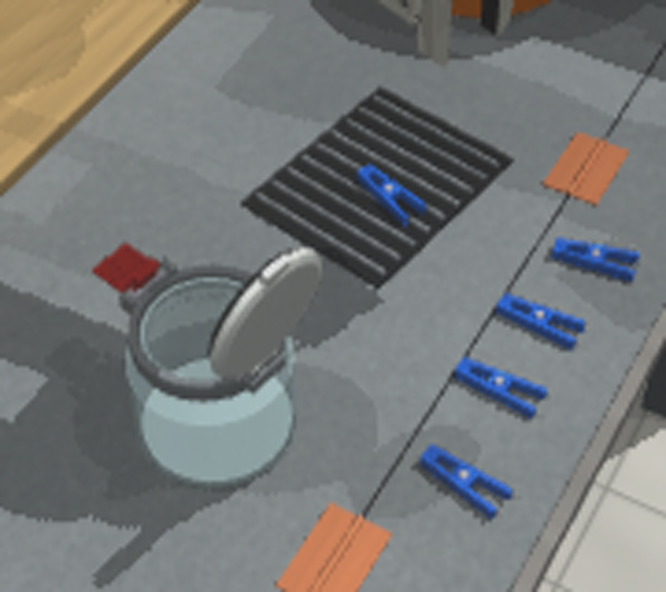

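```bash
python3 - <<'E'
from h import *
c=np.load("pics/w3.png.npz"); im=c["image"].astype(int); r,g,b=im[...,0],im[...,1],im[...,2]
blue=(b>r*1.6)&(b>g*1.3)&(b>60)
for st,ce,m in blobs(blue,100):
    if 220<ce[0]<270 and ce[1]<140:
        W=np.array([plane(c,p,.012)[:2] for p in np.argwhere(m)[:,::-1]]);mu=W.mean(0);w,v=np.linalg.eigh((W-mu).T@(W-mu)); q=(W-mu)@v
        print(st,ce,mu,v[:,1],np.ptp(q,axis=0),"mid",mu+v@((q.min(0)+q.max(0))/2),np.degrees(np.arctan2(v[1,1],v[0,1])))
print("dot",plane(c,(244.5,108.5),.015))
E
```

```text
[233  77  23  62 806] [243.82009926 106.46774194] [0.60152806 0.10054617] [-0.94055075  0.33965319] [0.0264271  0.06939662] mid [0.6031204  0.09978427] 160.14425377010645
dot [0.60370511 0.10062853 0.015     ]
```

```bash
python3 - <<'E'
from h import *
go([.603,.100,.05],np.radians(160.1))
E
```

```text
t 5.65 row ([0.0701, -0.0053, 0.1799], [0.0012, -0.0032, -0.0081]) F [-0.65 -1.18  0.63] zaxis [ 0.  0. -1.]
```

Emit:
{"method": "jog_arm", "body": {
  "steps": [
    [0.5, 0.04, -0.003, 0.04, 0, 0, -0.008],
    [0.5, 0.07, -0.0053, 0.09, 0, 0, -0.008],
    [0.5, 0.07, -0.0053, 0.14, 0, 0, -0.008],
    [0.5, 0.07, -0.0053, 0.18, 0, -0.003, -0.008],
    [0.5, 0.07, -0.0053, 0.18, 0, -0.003, -0.008]
  ]
}}

```text
t: 6.28
tool_pos: [0.5994, 0.0984, 0.0466]
orientation: [-0.544, -3.087, 0.001]
force: [-0.9, -0.4, -0.7]
opening: 0.0462
```

```bash
python3 - <<'E'
from h import *
go([.603,.100,.020],np.radians(160.1))
E
```

```text
t 6.28 row ([-0.0031, 0.0028, 0.0266], [-0.002, -0.0067, -0.0015]) F [-0.89 -0.45 -0.69] zaxis [ 0.  0. -1.]
```

Emit:
{"method": "jog_arm", "body": {
  "steps": [
    [0.5, -0.003, 0.003, 0.01, 0, -0.006, 0],
    [0.5, -0.003, 0.003, 0.022, 0, -0.006, 0],
    [0.5, -0.003, 0.003, 0.0265, 0, -0.006, 0],
    [0.5, -0.003, 0.003, 0.0265, 0, -0.006, 0]
  ]
}}

```text
t: 6.78
tool_pos: [0.603, 0.1002, 0.02]
orientation: [-0.545, -3.093, 0.003]
force: [0.0, -0.3, 1.3]
opening: 0.0464
```

```bash
python3 - <<'E'
from h import *
go([.603,.100,.020],np.radians(160.1))
E
```

```text
t 6.78 row ([-0.0001, -0.0002, -0.0], [-0.0022, -0.0009, -0.0015]) F [ 0.03 -0.31  1.29] zaxis [ 0.  0. -1.]
```

Emit:
{"method": "jog_arm", "body": {
  "steps": [
    [1, 0, 0, 0, 0, 0, 0],
    [1, 0, 0, 0, 0, 0, 0],
    [1, 0, 0, 0, 0, 0, 0],
    [1, 0, 0, 0, 0, 0, 0],
    [1, 0, 0, 0, 0, 0, 0]
  ],
  "force": 10
}}

```text
t: 7.4
tool_pos: [0.6032, 0.1003, 0.0203]
orientation: [-0.545, -3.093, 0.003]
force: [-0.0, -0.0, 1.9]
opening: 0.0205
```

Emit:
{"method": "jog_arm", "body": {
  "steps": [
    [1, 0, 0, -0.05, 0, 0, 0],
    [1, 0, 0, -0.11, 0, 0, 0],
    [1, 0, 0, -0.17, 0, 0, 0],
    [1, 0, 0, -0.23, 0, 0, 0],
    [1, 0, 0, -0.24, 0, 0, 0]
  ]
}}

```text
t: 8.02
tool_pos: [0.6059, 0.1009, 0.2668]
orientation: [0.544, 3.086, 0.001]
force: [0.4, 0.4, -0.0]
opening: 0.0202
```

```bash
python3 - <<'E'
from h import *
go([.64,-.06,.26],np.radians(169.1),0)
go([.56,-.156,.26],np.radians(169.1),.35)
go([.5975,-.1633,.26],np.radians(169.1),.35)
c=wrist("w4.png")
E
```

```text
t 8.03 row ([-0.0869, -0.1396, 0.0072], [0.0014, 0.0083, -0.1585]) F [ 0.39  0.42 -0.01] zaxis [ 0.  0. -1.]
t 8.03 row ([-0.0446, -0.2571, 0.0066], [-0.0264, -0.3409, -0.1571]) F [ 0.39  0.42 -0.01] zaxis [ 0.337 -0.065 -0.939]
t 8.03 row ([-0.0823, -0.2512, 0.0069], [-0.0264, -0.3409, -0.1571]) F [ 0.39  0.42 -0.01] zaxis [ 0.337 -0.065 -0.939]
t 8.025 pos [0.6059 0.1009 0.2668]
```

View pics/w4.png

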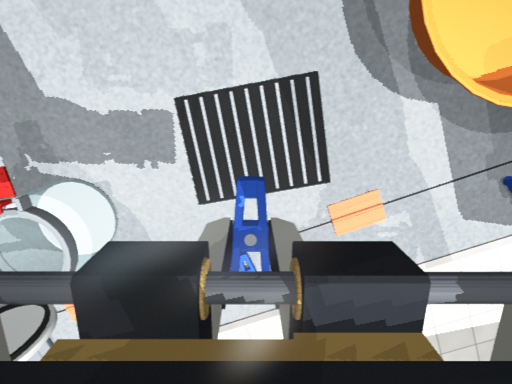

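Emit:
{"method": "jog_arm", "body": {
  "steps": [
    [1, -0.01, -0.06, -0.035, 0, 0, -0.05],
    [1, -0.06, -0.12, -0.035, 0, 0, -0.1],
    [1, -0.085, -0.18, -0.035, 0, 0, -0.158],
    [1, -0.13, -0.24, -0.035, 0, 0, -0.158],
    [1, -0.15, -0.25, -0.035, 0, 0, -0.158]
  ]
}}

```text
t: 8.7
tool_pos: [0.6599, -0.1875, 0.2982]
orientation: [0.3, 3.124, 0.0]
force: [0.9, 0.7, -0.6]
opening: 0.0203
```

Emit:
{"method": "jog_arm", "body": {
  "steps": [
    [1, 0, 0, 0, 0, 0, 0]
  ]
}}

```text
t: 8.82
tool_pos: [0.6592, -0.1915, 0.2932]
orientation: [-0.307, -3.123, -0.001]
force: [0.1, 1.0, -0.1]
opening: 0.0204
```

```bash
python3 - <<'E'
from h import *
c=wrist("w5.png")
go([.56,-.156,.26],np.radians(169.1),.35)
E
```

```text
t 8.825 pos [ 0.6592 -0.1915  0.2932]
t 8.88 row ([0.1034, 0.0137, 0.0339], [0.0006, -0.3535, -0.0047]) F [ 0.35  0.17 -0.66] zaxis [ 0.337 -0.065 -0.939]
```

View pics/w5.png

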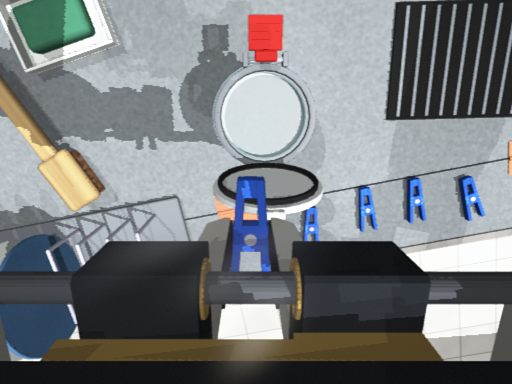

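```bash
python3 - <<'E'
from h import *
c=np.load("pics/w5.png.npz");im=c["image"]
print([im[113,u].sum()//3 for u in range(206,232)],[im[113,u].sum()//3 for u in range(298,322)])
for uv in ((264,113),(263.5,115)):
  for z in (.11,.115,.12): print(uv,z,plane(c,uv,z).round(4))
a=im[0:220,190:340,::-1];cv2.imwrite("pics/w5c.png",cv2.resize(a,None,fx=3,fy=2.7 if 0 else 3,interpolation=2)[:600])
E
```

```text
[np.uint64(110), np.uint64(109), np.uint64(108), np.uint64(108), np.uint64(109), np.uint64(114), np.uint64(144), np.uint64(156), np.uint64(155), np.uint64(173), np.uint64(180), np.uint64(182), np.uint64(186), np.uint64(182), np.uint64(144), np.uint64(188), np.uint64(243), np.uint64(248), np.uint64(241), np.uint64(227), np.uint64(220), np.uint64(221), np.uint64(222), np.uint64(222), np.uint64(222), np.uint64(223)] [np.uint64(223), np.uint64(224), np.uint64(209), np.uint64(167), np.uint64(121), np.uint64(111), np.uint64(133), np.uint64(172), np.uint64(198), np.uint64(192), np.uint64(128), np.uint64(99), np.uint64(161), np.uint64(193), np.uint64(200), np.uint64(205), np.uint64(204), np.uint64(187), np.uint64(184), np.uint64(197), np.uint64(196), np.uint64(192), np.uint64(194), np.uint64(197)]
(264, 113) 0.11 [ 0.5975 -0.1642  0.11  ]
(264, 113) 0.115 [ 0.5973 -0.1644  0.115 ]
(264, 113) 0.12 [ 0.5972 -0.1646  0.12  ]
(263.5, 115) 0.11 [ 0.5994 -0.1651  0.11  ]
(263.5, 115) 0.115 [ 0.5993 -0.1653  0.115 ]
(263.5, 115) 0.12 [ 0.5991 -0.1655  0.12  ]
```

View pics/w5c.png

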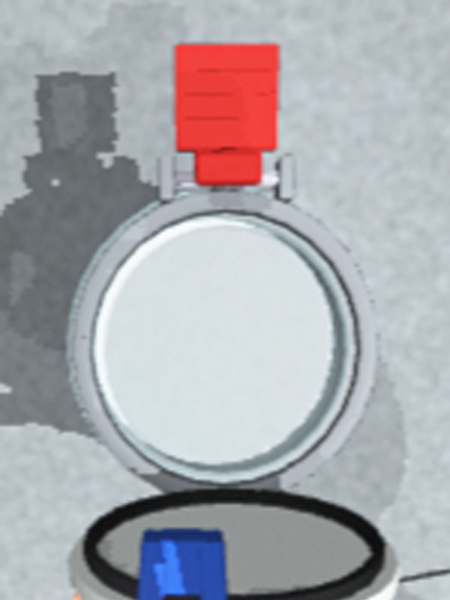

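Emit:
{"method": "jog_arm", "body": {
  "steps": [
    [1, 0.04, 0.005, 0.0, 0, -0.15, -0.005],
    [1, 0.08, 0.01, 0.02, 0, -0.3, -0.005],
    [1, 0.1, 0.014, 0.034, 0, -0.353, -0.005],
    [1, 0.103, 0.014, 0.034, 0, -0.353, -0.005]
  ]
}}

```text
t: 9.38
tool_pos: [0.5489, -0.1495, 0.2445]
orientation: [0.266, 2.801, -0.036]
force: [-0.3, 0.6, 0.3]
opening: 0.0205
```

```bash
python3 - <<'E'
from h import *
go([.5964,-.1643,.20],np.radians(169.1),.35)
go([.5964,-.1643,.16],np.radians(169.1),.35)
E
```

```text
t 9.38 row ([-0.0325, -0.0059, 0.0581], [0.0061, -0.0215, -0.0001]) F [-0.33  0.56  0.29] zaxis [ 0.337 -0.065 -0.939]
t 9.38 row ([-0.0196, -0.0062, 0.096], [0.0061, -0.0215, -0.0001]) F [-0.33  0.56  0.29] zaxis [ 0.337 -0.065 -0.939]
```

Emit:
{"method": "jog_arm", "body": {
  "steps": [
    [1, -0.032, -0.006, 0.03, 0.006, -0.021, 0],
    [1, -0.032, -0.006, 0.058, 0.006, -0.021, 0],
    [1, -0.02, -0.006, 0.096, 0.006, -0.021, 0],
    [1, -0.02, -0.006, 0.096, 0.006, -0.021, 0]
  ]
}}

```text
t: 9.88
tool_pos: [0.5949, -0.1622, 0.156]
orientation: [0.265, 2.788, -0.043]
force: [-0.7, 0.1, -0.3]
opening: 0.0204
```

```bash
python3 - <<'E'
from h import *
from plant import robot
go([.5964,-.1643,.155],np.radians(169.1),.35)
c=robot.read_camera("scene");cv2.imwrite("pics/s5.png",cv2.resize(c["image"][140:300,130:310,::-1],None,fx=3.7,fy=3.7,interpolation=2))
c=robot.read_camera("top");cv2.imwrite("pics/t5.png",cv2.resize(c["image"][140:260,240:380,::-1],None,fx=4,fy=4,interpolation=2))
E
```

```text
t 9.88 row ([-0.0015, -0.0018, 0.0015], [0.0022, -0.0077, 0.0007]) F [-0.74  0.07 -0.34] zaxis [ 0.337 -0.065 -0.939]
```

View pics/s5.png

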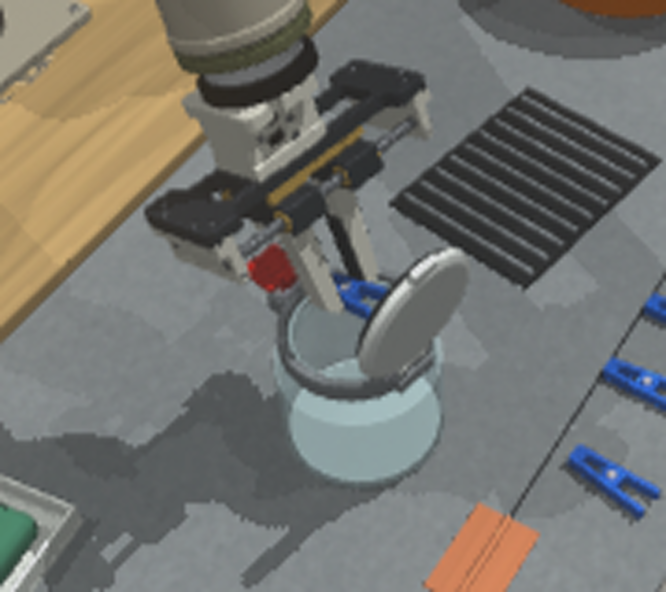

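View pics/t5.png

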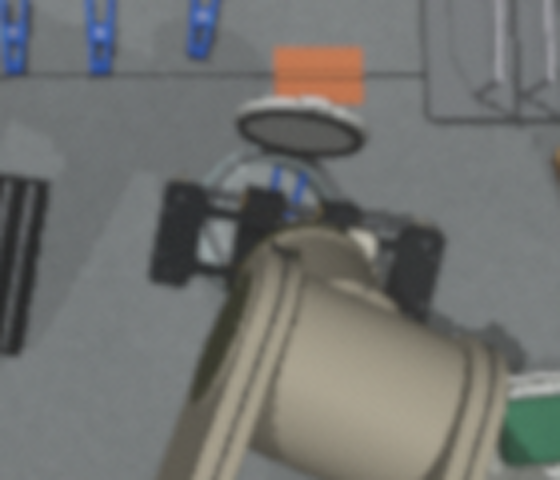

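Emit:
{"method": "jog_arm", "body": {
  "steps": [
    [1, -0.0015, -0.002, 0.003, 0, 0, 0],
    [1, -0.0015, -0.002, 0.003, 0, 0, 0],
    [0.6, -0.0015, -0.002, 0.003, 0, 0, 0],
    [0.6, -0.0015, -0.002, 0.003, 0, 0, 0],
    [0.6, -0.0015, -0.002, 0.003, 0, 0, 0]
  ]
}}

```text
t: 10.6
tool_pos: [0.5994, -0.1661, 0.1589]
orientation: [0.264, 2.78, -0.046]
force: [-0.6, -0.1, 0.4]
opening: 0.0369
```

Emit:
{"method": "jog_arm", "body": {
  "steps": [
    [0.6, 0, 0, -0.03, 0, 0, 0],
    [0.6, 0, 0, -0.07, 0, 0, 0],
    [0.6, 0, 0, -0.12, 0, 0, 0]
  ]
}}

```text
t: 10.98
tool_pos: [0.5579, -0.158, 0.2715]
orientation: [0.264, 2.783, -0.045]
force: [0.6, -0.1, 0.6]
opening: 0.0369
```

```bash
python3 - <<'E'
from h import *
from plant import robot
wrist("w6.png")
c=robot.read_camera("scene");cv2.imwrite("pics/s6.png",cv2.resize(c["image"][140:300,130:310,::-1],None,fx=3.7,fy=3.7,interpolation=2))
E
```

```text
t 10.975 pos [ 0.5579 -0.158   0.2715]
```

View pics/s6.png

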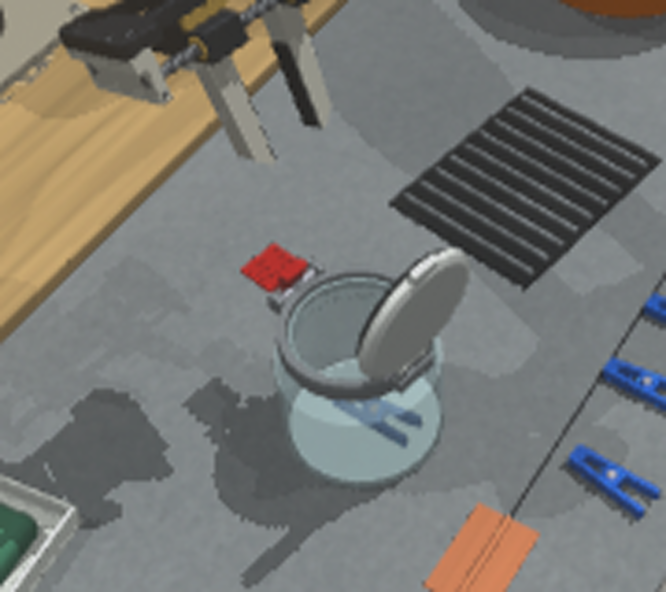

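View pics/w6.png

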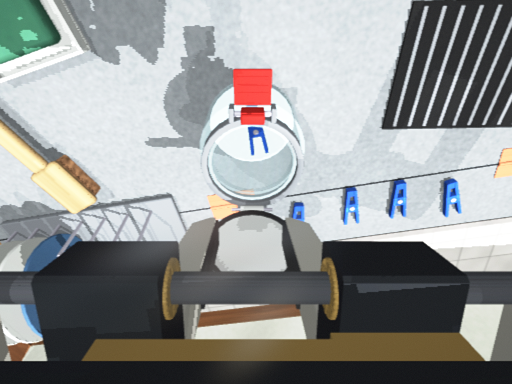

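```bash
cat >> h.py <<'E'
EX=np.array([.982,-.189]); 
def P(x,z,mouth=(.600,-.165)):  # jar-frame TCP
    return [mouth[0]+EX[0]*x,mouth[1]+EX[1]*x,z]
E
python3 - <<'E'
from h import *
go([.558,-.158,.31],np.radians(169.1),0)
go(P(.105,.31),np.radians(169.1),0)
E
```

```text
t 11.07 row ([-0.0081, 0.0007, -0.0298], [-0.0018, 0.3599, 0.001]) F [1.26 0.42 0.16] zaxis [ 0.  0. -1.]
t 11.07 row ([-0.1462, 0.0016, 0.0222], [-0.0018, 0.3599, 0.001]) F [1.26 0.42 0.16] zaxis [ 0.  0. -1.]
```

Emit:
{"method": "jog_arm", "body": {
  "steps": [
    [1, -0.008, 0, -0.03, 0, 0.15, 0],
    [1, -0.008, 0, -0.03, 0, 0.3, 0],
    [1, -0.05, 0, -0.015, 0, 0.36, 0],
    [1, -0.1, 0.001, 0.004, 0, 0.36, 0],
    [1, -0.146, 0.0016, 0.022, 0, 0.36, 0]
  ]
}}

```text
t: 11.7
tool_pos: [0.7045, -0.185, 0.309]
orientation: [-0.297, -3.127, 0.003]
force: [0.4, -0.4, 1.2]
opening: 0.0003
```

```bash
python3 - <<'E'
from h import *
go(P(.105,.31),np.radians(169.1),0)
go(P(.105,.215),np.radians(169.1),0)
E
```

```text
t 11.7 row ([0.0014, -0.0001, -0.001], [-0.0018, -0.0007, 0.0007]) F [ 0.42 -0.37  1.18] zaxis [ 0.  0. -1.]
t 11.7 row ([0.0014, 0.0001, 0.094], [-0.0018, -0.0007, 0.0007]) F [ 0.42 -0.37  1.18] zaxis [ 0.  0. -1.]
```

Emit:
{"method": "jog_arm", "body": {
  "steps": [
    [1, 0.0, 0, 0.04, 0, 0, 0],
    [1, 0.0, 0, 0.08, 0, 0, 0],
    [1, 0.0, 0, 0.094, 0, 0, 0],
    [1, 0.0, 0, 0.094, 0, 0, 0]
  ]
}}

```text
t: 12.2
tool_pos: [0.7037, -0.185, 0.2139]
orientation: [-0.297, -3.124, 0.002]
force: [-0.5, -0.1, 0.5]
opening: 0.0002
```

```bash
python3 - <<'E'
from h import *
from plant import robot
c=robot.read_camera("scene");cv2.imwrite("pics/s7.png",cv2.resize(c["image"][100:280,150:350,::-1],None,fx=3.3,fy=3.3,interpolation=2))
s=robot.read_state(); M=R.from_rotvec(s["orientation"]).as_matrix()
print(s["tool_pos"],s["t"])
# plan: corner offset (-.0075,-.014)
hx,hz=.053,.119
x0=np.dot(np.array(s["tool_pos"])[:2]-[.6,-.165],EX);z0=s["tool_pos"][2]
print("x0",x0)
for th in (98.5,90,80,70,60,50,40,30,20,15,10,5,0):
    t=np.radians(th); r=.088
    cx=hx-r*np.cos(t)+.006*np.sin(t); cz=hz+r*np.sin(t)+.006*np.cos(t)
    tx,tz=cx+.0075,cz+.014
    print(th,"jar x %.4f z %.4f"%(tx,tz)," tool tx %.4f tz %.4f"%(x0-tx,z0-tz))
E
```

```text
[ 0.70458489 -0.18526381  0.21613827] 12.25
x0 0.106532218592684
98.5 jar x 0.0794 z 0.2191  tool tx 0.0271 tz -0.0030
90 jar x 0.0665 z 0.2210  tool tx 0.0400 tz -0.0049
80 jar x 0.0511 z 0.2207  tool tx 0.0554 tz -0.0046
70 jar x 0.0360 z 0.2177  tool tx 0.0705 tz -0.0016
60 jar x 0.0217 z 0.2122  tool tx 0.0848 tz 0.0039
50 jar x 0.0085 z 0.2043  tool tx 0.0980 tz 0.0119
40 jar x -0.0031 z 0.1942  tool tx 0.1096 tz 0.0220
30 jar x -0.0127 z 0.1822  tool tx 0.1192 tz 0.0339
20 jar x -0.0201 z 0.1687  tool tx 0.1267 tz 0.0474
15 jar x -0.0229 z 0.1616  tool tx 0.1295 tz 0.0546
10 jar x -0.0251 z 0.1542  tool tx 0.1317 tz 0.0619
5 jar x -0.0266 z 0.1466  tool tx 0.1332 tz 0.0695
0 jar x -0.0275 z 0.1390  tool tx 0.1340 tz 0.0771
```

View pics/s7.png

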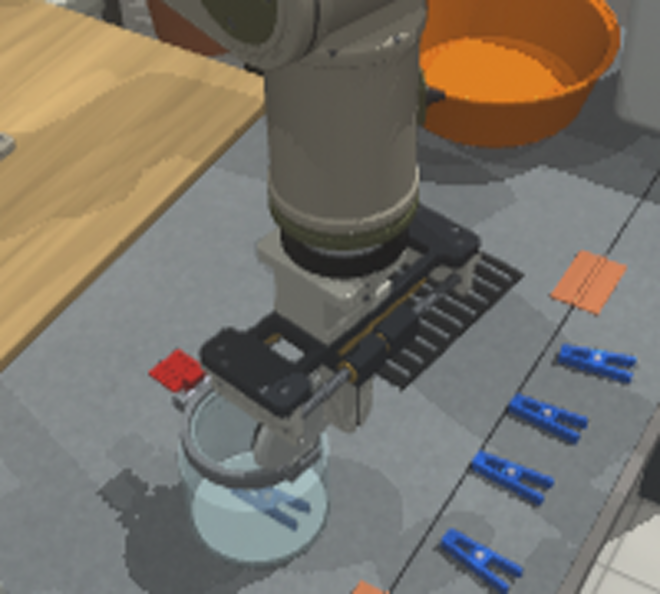

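Emit:
{"method": "jog_arm", "body": {
  "steps": [
    [1, 0.015, 0, -0.001, 0, 0, 0],
    [1, 0.027, 0, -0.003, 0, 0, 0],
    [1, 0.034, 0, -0.004, 0, 0, 0],
    [1, 0.04, 0, -0.005, 0, 0, 0],
    [1, 0.047, 0, -0.005, 0, 0, 0]
  ]
}}

```text
t: 12.88
tool_pos: [0.6586, -0.1765, 0.2221]
orientation: [0.297, 3.126, -0.004]
force: [-0.4, -0.4, 1.2]
opening: 0.0008
```

```bash
cat >> h.py <<'E'
def plan(ths,r=.088,hx=.053,hz=.119):
    from plant import robot
    s=robot.read_state();x0=np.dot(np.array(s["tool_pos"])[:2]-[.6,-.165],EX);z0=s["tool_pos"][2]
    y0=np.dot(np.array(s["tool_pos"])[:2]-[.6,-.165],[.189,.982])
    print("t",s["t"],"x0 %.4f y0 %.4f z0 %.4f"%(x0,y0,z0),"F",np.round(s["force"],1),"yaw/tilt err",delta(s,s["tool_pos"],tool_R(np.radians(169.1)))[1])
    for th in ths:
        t=np.radians(th)
        tx,tz=hx-r*np.cos(t)+.006*np.sin(t)+.0075,hz+r*np.sin(t)+.006*np.cos(t)+.014
        print(th,"tool tx %.4f tz %.4f"%(x0-tx,z0-tz))
E
python3 - <<'E'
from h import *
from plant import robot
plan((85,80,75,70,65,60,55,50))
c=robot.read_camera("scene");cv2.imwrite("pics/s8.png",cv2.resize(c["image"][100:280,150:350,::-1],None,fx=3.3,fy=3.3,interpolation=2))
E
```

```text
t 12.875 x0 0.0597 y0 -0.0002 z0 0.2221 F [-0.4 -0.4  1.2] yaw/tilt err [-0.0022, 0.0016, 0.0007]
85 tool tx 0.0009 tz 0.0009
80 tool tx 0.0086 tz 0.0014
75 tool tx 0.0162 tz 0.0025
70 tool tx 0.0237 tz 0.0043
65 tool tx 0.0310 tz 0.0068
60 tool tx 0.0380 tz 0.0099
55 tool tx 0.0448 tz 0.0135
50 tool tx 0.0512 tz 0.0178
```

View pics/s8.png

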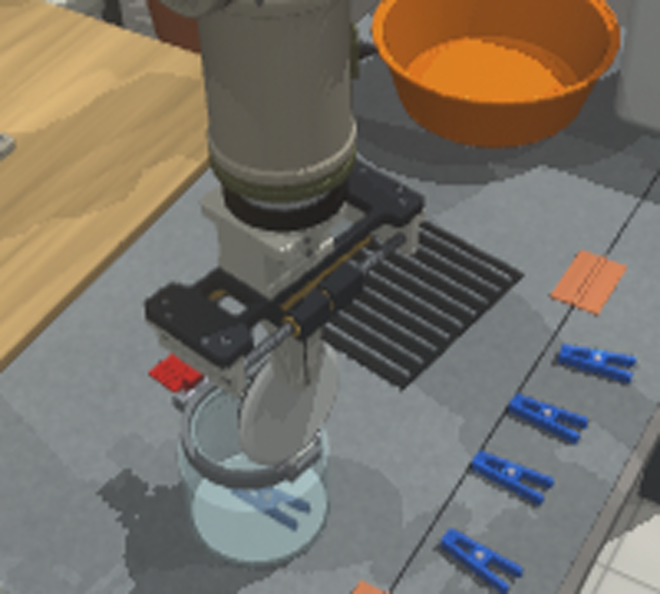

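Finger is behind the lid, which is now near upright. Continue the arc.

Emit:
{"method": "jog_arm", "body": {
  "steps": [
    [1, 0.0086, 0, 0.0014, 0, 0, 0],
    [1, 0.0162, 0, 0.0025, 0, 0, 0],
    [1, 0.0237, 0, 0.0043, 0, 0, 0],
    [1, 0.031, 0, 0.0068, 0, 0, 0],
    [1, 0.038, 0, 0.01, 0, 0, 0]
  ]
}}

```text
t: 13.55
tool_pos: [0.62, -0.1691, 0.2115]
orientation: [0.297, 3.127, -0.003]
force: [0.9, -1.0, -0.1]
opening: 0.0004
```

```bash
python3 - <<'E'
from h import *
plan((60,55,50,45,40,35,30))
E
```

```text
t 13.55 x0 0.0205 y0 -0.0003 z0 0.2115 F [ 0.9 -1.  -0.1] yaw/tilt err [-0.0021, 0.0005, 0.0007]
60 tool tx -0.0012 tz -0.0007
55 tool tx 0.0055 tz 0.0029
50 tool tx 0.0119 tz 0.0072
45 tool tx 0.0179 tz 0.0120
40 tool tx 0.0235 tz 0.0173
35 tool tx 0.0286 tz 0.0231
30 tool tx 0.0332 tz 0.0293
```

Emit:
{"method": "jog_arm", "body": {
  "steps": [
    [1, 0.0055, 0, 0.003, 0, 0, 0],
    [1, 0.012, 0, 0.0072, 0, 0, 0],
    [1, 0.018, 0, 0.012, 0, 0, 0],
    [1, 0.0235, 0, 0.0173, 0, 0, 0],
    [1, 0.0286, 0, 0.0231, 0, 0, 0]
  ]
}}

```text
t: 14.18
tool_pos: [0.5916, -0.1637, 0.188]
orientation: [0.297, 3.127, -0.003]
force: [1.3, 0.2, -0.8]
opening: 0.0004
```

```bash
python3 - <<'E'
from h import *
from plant import robot
plan((35,30,26,22,18,15,12,9,6))
c=robot.read_camera("scene");cv2.imwrite("pics/s9.png",cv2.resize(c["image"][100:280,150:350,::-1],None,fx=3.3,fy=3.3,interpolation=2))
E
```

```text
t 14.175 x0 -0.0084 y0 -0.0003 z0 0.1880 F [ 1.3  0.2 -0.8] yaw/tilt err [-0.0021, 0.0006, 0.0007]
35 tool tx -0.0003 tz -0.0004
30 tool tx 0.0043 tz 0.0058
26 tool tx 0.0075 tz 0.0110
22 tool tx 0.0104 tz 0.0165
18 tool tx 0.0129 tz 0.0221
15 tool tx 0.0145 tz 0.0264
12 tool tx 0.0159 tz 0.0308
9 tool tx 0.0170 tz 0.0353
6 tool tx 0.0179 tz 0.0398
```

View pics/s9.png

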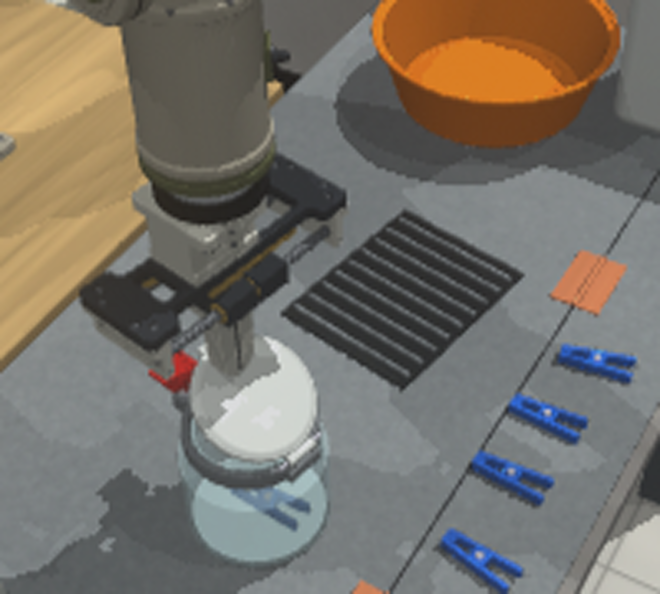

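Emit:
{"method": "jog_arm", "body": {
  "steps": [
    [1, 0.0045, 0, 0.0058, 0, 0, 0],
    [1, 0.008, 0, 0.011, 0, 0, 0],
    [1, 0.011, 0, 0.0165, 0, 0, 0],
    [1, 0.015, 0, 0.022, 0, 0, 0],
    [1, 0.0175, 0, 0.0264, 0, 0, 0]
  ]
}}

```text
t: 14.85
tool_pos: [0.5733, -0.1602, 0.1602]
orientation: [-0.297, -3.126, 0.003]
force: [1.1, 0.2, 0.4]
opening: 0.0005
```

```bash
python3 - <<'E'
from h import *
from plant import robot
plan((15,12,9,6,3,0),r=.092)
c=robot.read_camera("scene");cv2.imwrite("pics/s10.png",cv2.resize(c["image"][140:260,150:290,::-1],None,fx=4.5,fy=4.5,interpolation=2))
E
```

```text
t 14.85 x0 -0.0271 y0 -0.0003 z0 0.1602 F [1.1 0.2 0.4] yaw/tilt err [-0.0019, -0.0013, 0.0007]
15 tool tx -0.0003 tz -0.0024
12 tool tx 0.0011 tz 0.0022
9 tool tx 0.0023 tz 0.0069
6 tool tx 0.0032 tz 0.0116
3 tool tx 0.0039 tz 0.0164
0 tool tx 0.0044 tz 0.0212
```

View pics/s10.png

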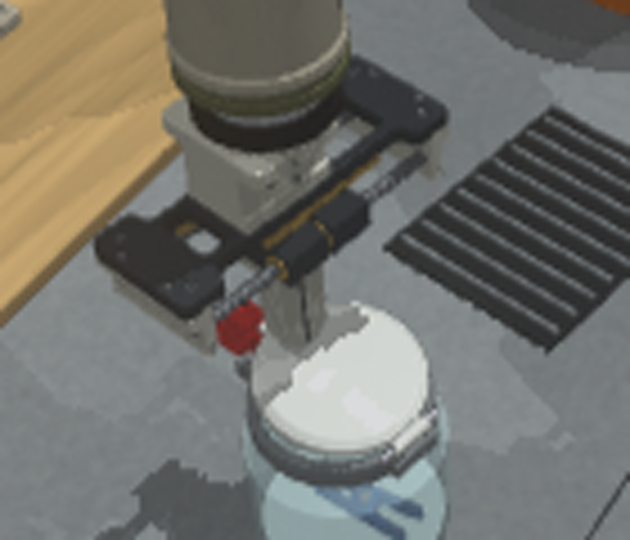

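Emit:
{"method": "jog_arm", "body": {
  "steps": [
    [1, 0.001, 0, 0.002, 0, 0, 0],
    [1, 0.002, 0, 0.004, 0, 0, 0],
    [1, 0.002, 0, 0.004, 0, 0, 0]
  ]
}}

```text
t: 15.28
tool_pos: [0.5707, -0.1596, 0.1554]
orientation: [-0.297, -3.125, 0.002]
force: [-0.6, -1.2, 0.8]
opening: 0.0003
```

Emit:
{"method": "jog_arm", "body": {
  "steps": [
    [1, 0.0008, 0, 0.002, 0, 0, 0],
    [1, 0.0008, 0, 0.002, 0, 0, 0]
  ]
}}

```text
t: 15.52
tool_pos: [0.5705, -0.1596, 0.1541]
orientation: [-0.297, -3.126, 0.003]
force: [0.3, 0.2, 3.1]
opening: 0.0005
```

Emit:
{"method": "jog_arm", "body": {
  "steps": [
    [1, 0, 0, 0.001, 0, 0, 0],
    [1, 0, 0, 0.001, 0, 0, 0]
  ]
}}

```text
t: 15.78
tool_pos: [0.5706, -0.1596, 0.154]
orientation: [-0.297, -3.127, 0.003]
force: [-2.4, -0.2, 6.9]
opening: -0.0
```

Emit:
{"method": "jog_arm", "body": {
  "steps": [
    [1, 0, 0, 0.001, 0, 0, 0],
    [1, 0, 0, 0.001, 0, 0, 0]
  ]
}}

```text
t: 16.02
tool_pos: [0.5706, -0.1596, 0.1539]
orientation: [-0.297, -3.127, 0.003]
force: [-3.3, 1.2, 8.6]
opening: 0.0001
```

```bash
python3 - <<'E'
from h import *
from plant import robot
plan((3,0),r=.092)
c=robot.read_camera("scene");cv2.imwrite("pics/s11.png",cv2.resize(c["image"][170:290,150:290,::-1],None,fx=4.5,fy=4.5,interpolation=2))
E
```

```text
t 16.025 x0 -0.0299 y0 -0.0003 z0 0.1539 F [-3.3  1.2  8.6] yaw/tilt err [-0.0021, -0.0006, 0.0008]
3 tool tx 0.0011 tz 0.0101
0 tool tx 0.0016 tz 0.0149
```

View pics/s11.png

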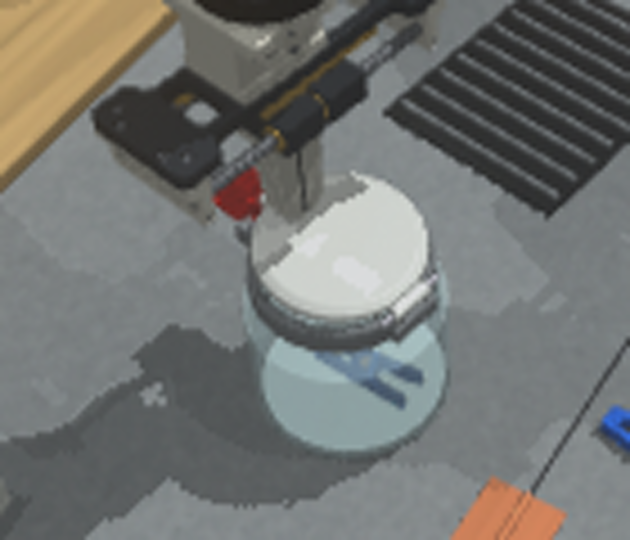

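Emit:
{"method": "jog_arm", "body": {
  "steps": [
    [1, 0, 0, 0.001, 0, 0, 0],
    [1, 0, 0, 0.001, 0, 0, 0]
  ]
}}

```text
t: 16.32
tool_pos: [0.5706, -0.1596, 0.1539]
orientation: [-0.297, -3.127, 0.003]
force: [-4.3, 1.1, 8.1]
opening: 0.0006
```

Emit:
{"method": "jog_arm", "body": {
  "steps": [
    [1, 0.0008, 0, 0.0018, 0, 0, 0],
    [1, 0.0008, 0, 0.0018, 0, 0, 0]
  ]
}}

```text
t: 16.58
tool_pos: [0.5705, -0.1596, 0.1538]
orientation: [0.297, 3.126, -0.004]
force: [-1.5, 0.4, 10.2]
opening: 0.0004
```

Emit:
{"method": "jog_arm", "body": {
  "steps": [
    [1, 0.0006, 0, 0.0022, 0, 0, 0],
    [1, 0.0006, 0, 0.0022, 0, 0, 0]
  ]
}}

```text
t: 16.82
tool_pos: [0.5705, -0.1596, 0.1537]
orientation: [0.296, 3.124, -0.005]
force: [-4.4, 1.7, 13.5]
opening: 0.0005
```

```bash
python3 - <<'E'
from h import *
wrist("w12.png")
from plant import robot
c=robot.read_camera("top");cv2.imwrite("pics/t12.png",cv2.resize(c["image"][140:260,240:380,::-1],None,fx=4,fy=4,interpolation=2))
E
```

```text
t 16.825 pos [ 0.5705 -0.1596  0.1537]
```

View pics/w12.png

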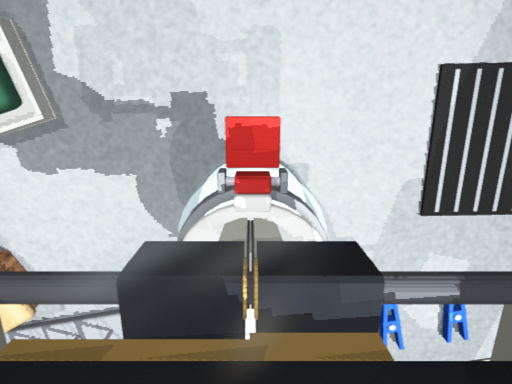

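```bash
python3 - <<'E'
from h import *
from plant import robot
c=robot.read_camera("scene");n=c["image"][:,:,::-1];cv2.imwrite("pics/sfull12.png",n)
o=cv2.imread("pics/scene0.png")
f=lambda a:cv2.resize(a[190:280,190:260],None,fx=5.5,fy=5.5,interpolation=2)
cv2.imwrite("pics/cmp.png",np.hstack([f(o),f(n)]))
s=robot.read_state();print(s["force"],s["tool_pos"],s["t"])
E
```

```text
[-3.99137244  2.70421597 14.37438001] [ 0.57049292 -0.15964938  0.15370385] 16.975
```

View pics/cmp.png

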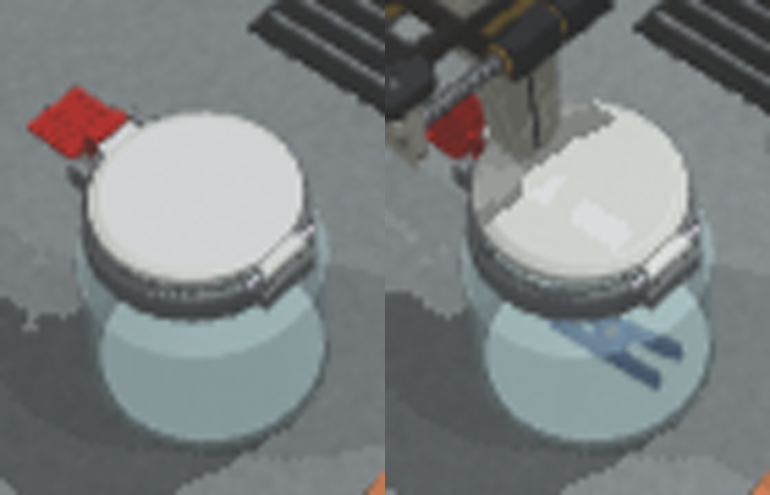

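```bash
python3 - <<'E'
from h import *
c=np.load("pics/w12.png.npz")
def jx(c,uv,z): p=plane(c,uv,z); return round(float(np.dot(p[:2]-[.6,-.165],EX))*1000,1)
for n,v in (("tab out",116.5),("tab in",166.5),("hook a",172),("hook b",193),("lug front",196),("lug back",210)):
    print(n,[jx(c,(252,v),z) for z in (.105,.11,.115,.12,.125,.13,.135,.14,.145)])
c=np.load("pics/w1.png.npz")
for n,v in (("tab out",3.8),("tab in",41.5),("hook b",53.5),("lug back",61)):
    print(n,[jx(c,(258.5,v),z) for z in (.105,.11,.115,.12,.125,.13,.135,.14,.145)])
a=cv2.imread("pics/w12.png")[100:250,190:310];cv2.imwrite("pics/w12c.png",cv2.resize(a,None,fx=4,fy=4,interpolation=2))
E
```

```text
tab out [-95.7, -95.9, -96.1, -96.3, -96.4, -96.6, -96.8, -97.0, -97.1]
tab in [-63.1, -64.1, -65.1, -66.1, -67.1, -68.1, -69.1, -70.1, -71.1]
hook a [-59.4, -60.5, -61.6, -62.6, -63.7, -64.8, -65.9, -67.0, -68.1]
hook b [-44.7, -46.1, -47.6, -49.1, -50.5, -52.0, -53.4, -54.9, -56.3]
lug front [-42.5, -44.1, -45.6, -47.1, -48.6, -50.1, -51.6, -53.1, -54.6]
lug back [-32.4, -34.1, -35.9, -37.7, -39.4, -41.2, -43.0, -44.7, -46.5]
tab out [-99.2, -97.7, -96.3, -94.8, -93.4, -91.9, -90.5, -89.0, -87.6]
tab in [-66.2, -65.2, -64.3, -63.4, -62.4, -61.5, -60.5, -59.6, -58.6]
hook b [-55.3, -54.5, -53.7, -52.9, -52.2, -51.4, -50.6, -49.8, -49.1]
lug back [-48.4, -47.7, -47.0, -46.3, -45.7, -45.0, -44.3, -43.6, -43.0]
```

View pics/w12c.png

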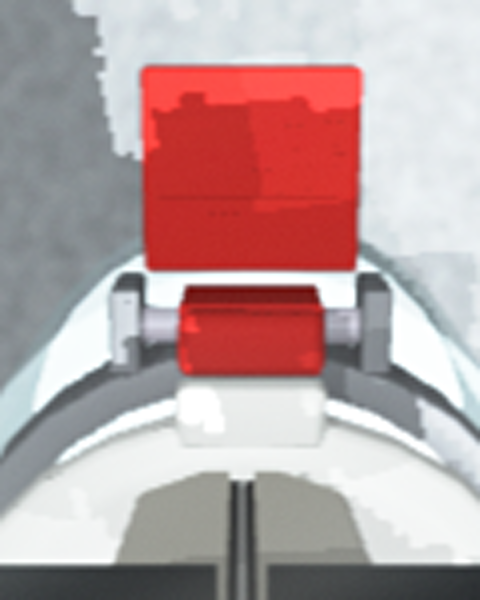

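```bash
python3 - <<'E'
from plant import robot
import numpy as np
for i in range(3):
    s=robot.read_state();print(s["t"],np.round(s["force"],2),np.round(s["wrist_torque"],3),np.round(s["tool_pos"],4),np.round(s["joint_torque"],2))
E
```

```text
16.975 [-3.99  2.7  14.37] [0.445 0.824 0.037] [ 0.5705 -0.1596  0.1537] [-4.700e-01 -4.849e+01 -4.279e+01 -1.800e-01 -1.680e+00 -1.000e-02]
16.975 [-3.99  2.7  14.37] [0.445 0.824 0.037] [ 0.5705 -0.1596  0.1537] [-4.700e-01 -4.849e+01 -4.279e+01 -1.800e-01 -1.680e+00 -1.000e-02]
16.975 [-3.99  2.7  14.37] [0.445 0.824 0.037] [ 0.5705 -0.1596  0.1537] [-4.700e-01 -4.849e+01 -4.279e+01 -1.800e-01 -1.680e+00 -1.000e-02]
```

Emit:
{"method": "jog_arm", "body": {
  "steps": [
    [1, 0, 0, -0.002, 0, 0, 0],
    [1, 0.005, 0, -0.002, 0, 0, 0],
    [1, 0.006, 0, -0.001, 0, 0, 0],
    [1, 0.006, 0, 0, 0, 0, 0]
  ]
}}

```text
t: 17.48
tool_pos: [0.5644, -0.1585, 0.1541]
orientation: [0.296, 3.124, -0.005]
force: [-3.4, 1.3, 10.7]
opening: 0.0003
```

Emit:
{"method": "jog_arm", "body": {
  "steps": [
    [1, 0.0003, 0, 0.001, 0, 0, 0],
    [1, 0.0003, 0, 0.001, 0, 0, 0]
  ]
}}

```text
t: 17.73
tool_pos: [0.5644, -0.1585, 0.1541]
orientation: [0.296, 3.123, -0.005]
force: [-1.3, 0.7, 9.2]
opening: 0.0005
```

Emit:
{"method": "jog_arm", "body": {
  "steps": [
    [1, 0.001, 0, 0.002, 0, 0, 0],
    [1, 0.001, 0, 0.002, 0, 0, 0]
  ]
}}

```text
t: 17.98
tool_pos: [0.5643, -0.1585, 0.1539]
orientation: [0.296, 3.121, -0.006]
force: [-2.5, 1.6, 12.4]
opening: 0.0004
```

Emit:
{"method": "jog_arm", "body": {
  "steps": [
    [1, 0.0012, 0, 0.0025, 0, 0, 0],
    [1, 0.0012, 0, 0.0025, 0, 0, 0]
  ]
}}

```text
t: 18.23
tool_pos: [0.5642, -0.1585, 0.1535]
orientation: [0.296, 3.118, -0.007]
force: [-1.4, 1.7, 12.8]
opening: 0.0006
```

```bash
python3 - <<'E'
from h import *
from plant import robot
plan((0,),r=.098)
E
```

```text
t 18.225 x0 -0.0364 y0 -0.0004 z0 0.1535 F [-1.4  1.7 12.8] yaw/tilt err [-0.0033, 0.01, 0.0011]
0 tool tx 0.0011 tz 0.0145
```

Emit:
{"method": "jog_arm", "body": {
  "steps": [
    [1, 0.0012, 0, 0.0025, 0, 0, 0],
    [1, 0.0012, 0, 0.0028, 0, 0, 0],
    [1, 0.0012, 0, 0.0028, 0, 0, 0]
  ]
}}

```text
t: 18.6
tool_pos: [0.564, -0.1585, 0.1528]
orientation: [0.295, 3.115, -0.007]
force: [-2.1, 1.5, 13.5]
opening: 0.0004
```

Emit:
{"method": "jog_arm", "body": {
  "steps": [
    [1, 0.001, 0, 0.0025, 0, 0.006, 0],
    [1, 0.001, 0, 0.0028, 0, 0.006, 0],
    [1, 0.001, 0, 0.0028, 0, 0.006, 0]
  ]
}}

```text
t: 18.98
tool_pos: [0.5639, -0.1585, 0.1517]
orientation: [0.296, 3.119, -0.007]
force: [-0.8, 2.3, 10.6]
opening: 0.0009
```

Emit:
{"method": "jog_arm", "body": {
  "steps": [
    [1, 0.001, 0, 0.002, 0, 0.004, 0],
    [1, 0.001, 0, 0.0025, 0, 0.004, 0]
  ]
}}

```text
t: 19.23
tool_pos: [0.5637, -0.1584, 0.1504]
orientation: [0.296, 3.121, -0.007]
force: [0.2, 0.7, 4.6]
opening: 0.0002
```

Emit:
{"method": "jog_arm", "body": {
  "steps": [
    [1, 0.0005, 0, 0.0015, 0, 0.004, 0],
    [1, 0.0005, 0, 0.0015, 0, 0.004, 0]
  ]
}}

```text
t: 19.48
tool_pos: [0.5637, -0.1584, 0.1499]
orientation: [0.296, 3.123, -0.007]
force: [-0.6, 0.7, 8.7]
opening: 0.0006
```

```bash
python3 - <<'E'
from h import *
from plant import robot
c=robot.read_camera("scene");n=c["image"][:,:,::-1];cv2.imwrite("pics/sfull13.png",n)
o=cv2.imread("pics/scene0.png")
f=lambda a:cv2.resize(a[190:280,190:260],None,fx=5.5,fy=5.5,interpolation=2)
cv2.imwrite("pics/cmp2.png",np.hstack([f(o),f(n)]))
wrist("w13.png");a=cv2.imread("pics/w13.png")[100:250,190:310];cv2.imwrite("pics/w13c.png",cv2.resize(a,None,fx=4,fy=4,interpolation=2))
E
```

```text
t 19.525 pos [ 0.5637 -0.1584  0.1499]
```

View pics/cmp2.png

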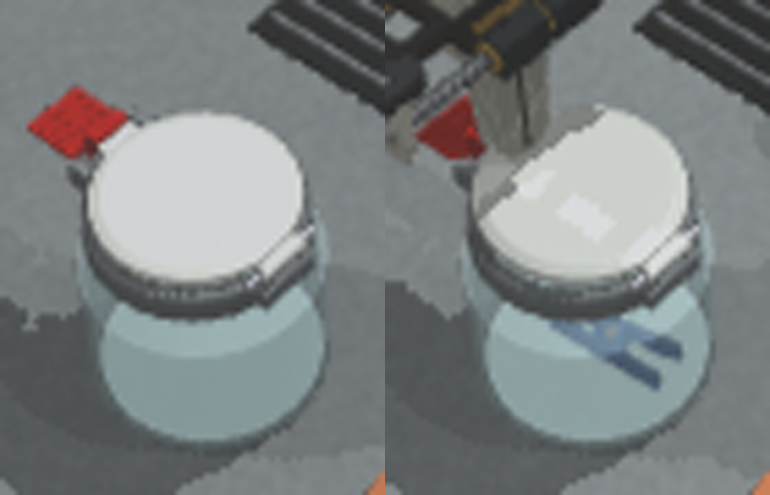

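View pics/w13c.png

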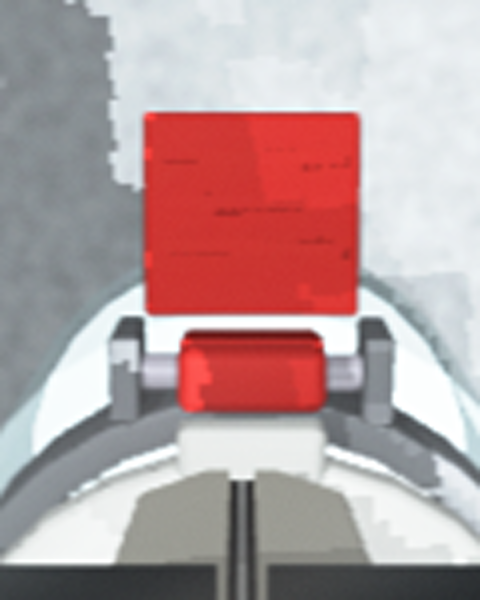

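Emit:
{"method": "jog_arm", "body": {
  "steps": [
    [1, 0.0008, 0, 0.002, 0, 0.004, 0],
    [1, 0.0008, 0, 0.0022, 0, 0.004, 0]
  ]
}}

```text
t: 19.82
tool_pos: [0.5635, -0.1583, 0.1483]
orientation: [0.296, 3.126, -0.006]
force: [2.2, -0.1, 3.8]
opening: 0.0005
```

Emit:
{"method": "jog_arm", "body": {
  "steps": [
    [1, 0.0008, 0, 0.002, 0, 0.004, 0],
    [1, 0.0008, 0, 0.0022, 0, 0.004, 0]
  ]
}}

```text
t: 20.08
tool_pos: [0.5624, -0.1581, 0.1456]
orientation: [-0.296, -3.124, 0.006]
force: [-0.2, 0.6, 0.6]
opening: 0.001
```

Emit:
{"method": "jog_arm", "body": {
  "steps": [
    [1, 0, 0, 0.001, 0, 0, 0],
    [1, 0, 0, 0.001, 0, 0, 0]
  ]
}}

```text
t: 20.32
tool_pos: [0.5618, -0.158, 0.1438]
orientation: [-0.296, -3.123, 0.005]
force: [-0.9, 0.4, 1.5]
opening: 0.0004
```

```bash
python3 - <<'E'
from h import *
from plant import robot
c=robot.read_camera("scene");n=c["image"][:,:,::-1]
o=cv2.imread("pics/scene0.png")
f=lambda a:cv2.resize(a[190:280,190:260],None,fx=5.5,fy=5.5,interpolation=2)
cv2.imwrite("pics/cmp3.png",np.hstack([f(o),f(n)]))
E
```

```text
(no output)
```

View pics/cmp3.png

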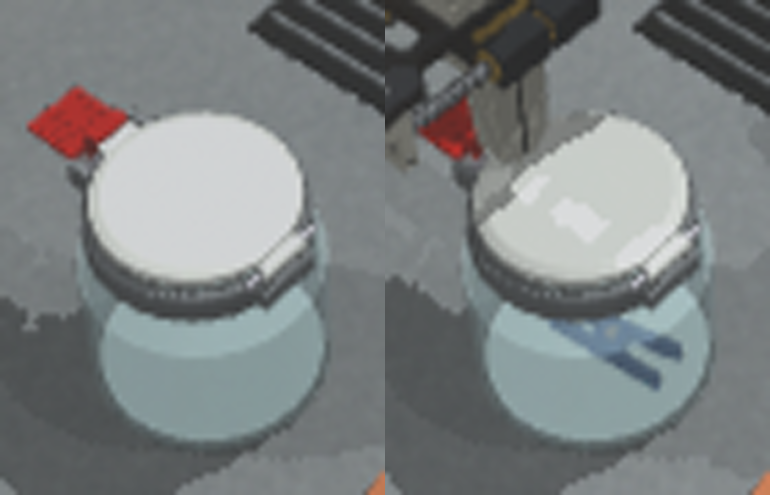

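Emit:
{"method": "jog_arm", "body": {
  "steps": [
    [1, 0.0003, 0, 0.001, 0, 0, 0],
    [1, 0.0003, 0, 0.001, 0, 0, 0]
  ]
}}

```text
t: 20.62
tool_pos: [0.5614, -0.158, 0.1429]
orientation: [-0.296, -3.123, 0.005]
force: [-0.0, -0.1, 1.3]
opening: 0.0002
```

Emit:
{"method": "jog_arm", "body": {
  "steps": [
    [1, 0, 0, -0.005, 0, 0, 0],
    [1, 0, 0, -0.01, 0, 0, 0],
    [1, 0, 0, -0.01, 0, 0, 0]
  ]
}}

```text
t: 21.0
tool_pos: [0.5619, -0.1581, 0.1537]
orientation: [-0.296, -3.124, 0.006]
force: [0.8, 0.6, -0.6]
opening: 0.0008
```

```bash
python3 - <<'E'
from h import *
from plant import robot
c=robot.read_camera("scene");n=c["image"][:,:,::-1]
o=cv2.imread("pics/scene0.png")
f=lambda a:cv2.resize(a[190:280,190:260],None,fx=5.5,fy=5.5,interpolation=2)
cv2.imwrite("pics/cmp4.png",np.hstack([f(o),f(n)]))
E
```

```text
(no output)
```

View pics/cmp4.png

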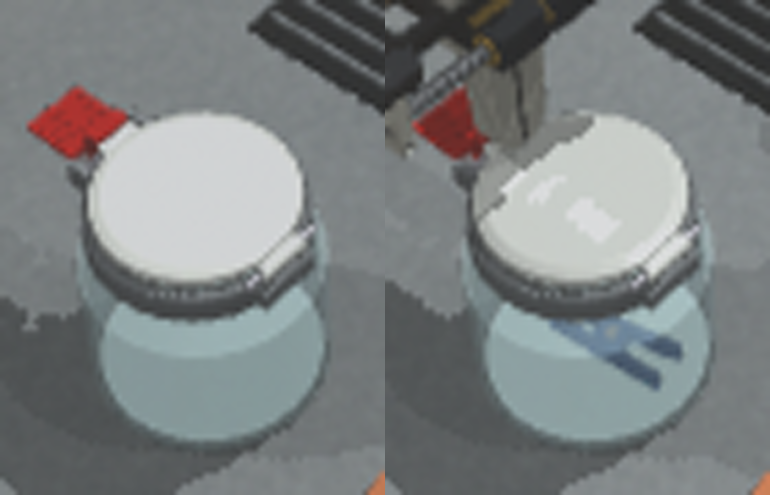

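Lid stays at the shut position with the finger lifted 10 mm. Retreat and do a final check.

Emit:
{"method": "jog_arm", "body": {
  "steps": [
    [1, 0.0, 0, -0.05, 0, 0, 0],
    [1, 0.03, 0, -0.1, 0, 0, 0],
    [1, 0.03, 0, -0.15, 0, 0, 0],
    [1, 0.03, 0, -0.17, 0, 0, 0],
    [1, 0.03, 0, -0.17, 0, 0, 0]
  ]
}}

```text
t: 21.68
tool_pos: [0.5338, -0.1521, 0.3245]
orientation: [-0.296, -3.126, 0.007]
force: [-0.5, 0.2, 0.4]
opening: 0.0005
```

```bash
python3 - <<'E'
from h import *
from plant import robot
c=robot.read_camera("scene");n=c["image"][:,:,::-1]
o=cv2.imread("pics/scene0.png");f=lambda a:cv2.resize(a[110:380,50:400],None,fx=1.1,fy=1.1,interpolation=2)
cv2.imwrite("pics/final.png",np.hstack([f(o),f(n)])); wrist("wf.png")
print(robot.read_state()["force"])
E
```

```text
t 21.725 pos [ 0.5331 -0.1519  0.3224]
[-0.22673344 -0.02774353 -0.52855848]
```

View pics/final.png

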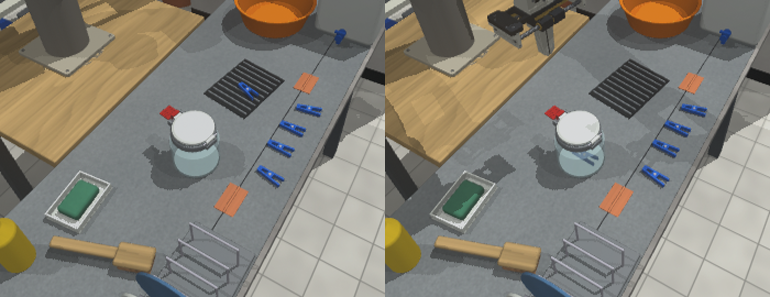

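View pics/wf.png

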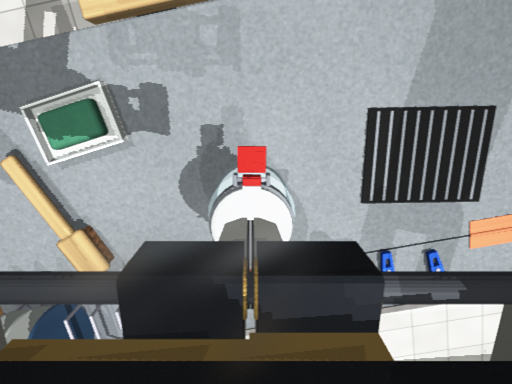

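Final pictures: the lid is shut, the peg is in the jar, and everything else is where it was. Handing in.

```bash
python3 -c "
from plant import robot
print(robot.close_job())"
```

```text
the job is handed in; nothing more can be done
None
```

The blue peg is in the glass jar, the lid is shut and stays shut, and I handed the job in at about 21.7 s. I pressed the red tab and the lid sprang fully open by itself. I then gripped the peg (20.5 mm opening), dropped it in, swung the lid over from behind and pressed it until the force fell off.

**Last checks:**
- **Lid:** it stayed at its original shut position when I raised the finger 10 mm, and again after the full retreat. The force fell from about 9 N to about 1 N as it clicked.
- **Scene:** the peg shows inside the jar. The jar, soap, brush, basin and the other pegs look unmoved against the first picture. The tool force was near zero, so nothing was being touched.

**What disagreed:**
- **Press forces:** pressing the tab peaked at about 7.6 N up, with about 4 N of sideways drag. Shutting the lid peaked at about 14.4 N pressing 90 mm from the hinge. That is above the stated 7 to 12 N but under the 20 N limit. It only gave way after I moved the finger 6 mm further out, and the sideways drag there reached about 4 N.
- **Heights:** my first camera estimates came out low. They put the tab at about 105 mm and the lid top at about 122 mm, while touch and a second view gave about 114 mm and 128 mm. I went by touch.

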